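Rack freshly oiled carvings to dry

TASK

Set the freshly oiled carvings out to dry: take the two carved panels off their easels and stand each upright on its short edge, centred and fully down, in the slotted rack, the thin pale one in the narrow slot and the thick dark one in the wide slot. Lay the round spindle across both V-blocks of the cradle, centred, so that it is cradled in both grooves. Set each piece down gently without dropping it, never put any of them down on the bench top, and leave the panel that is already drying in the middle slot where it is.

Things in the scene. Friction and masses are not known exactly. Their poses are not given: they have to be found in the camera images.
- thin_panel_center (a point): Centre of the loose thin panel: pale wood, 12 mm thick (its x), 90 mm wide (y), 110 mm tall (z), about 0.09 kg, carved rosette with eight petals on its +x face. It starts on easel_1, leaning 20 degrees from upright with its top towards the robot and its carved face up and away from the robot; z runs up along the leaning panel to its top edge. The upper 50 mm stands free above the easel's back board, so both faces can be pinched at the top.
- thick_panel_center (a point): Centre of the loose thick panel: dark wood, 18 mm thick (x), 90 mm wide (y), 110 mm tall (z), about 0.14 kg, rosette with six petals on its +x face. It leans on easel_2 in the same way; axes as for the thin panel.
- easel_1: Small fixed wooden easel holding the thin panel, base 110 x 96 mm, about 85 mm high; origin under the centre of its base. Its back board (on the robot's side, leaning 20 degrees towards the robot's side, its own -x) supports the lower 60 mm of the panel; a ledge square to the board with a 6 mm lip holds the panel's lower edge, so the panel leaves it by sliding up along its own z.
- easel_2: A second easel like easel_1, holding the thick panel; the two stand side by side, either one on the left.
- rack: Fixed drying rack: a green base 216 x 110 mm and 12 mm high carrying plywood blocks, 100 mm long in y, up to 47 mm high, between which run three slots 35 mm deep, along the rack's y. Origin under the centre of its base. Along its x: narrow slot at -70 mm (robot's side), middle slot (taken) at 0, wide slot at +70 mm.
- narrow_slot (a point): Middle of the floor of the empty narrow slot: 18 mm wide (along x), 100 mm long (along y), 35 mm deep; z up. For the thin panel.
- wide_slot (a point): Middle of the floor of the empty wide slot: 24 mm wide (along x), 100 mm long (along y), 35 mm deep; z up. For the thick panel.
- drying_panel_center (a point): Centre of the smaller panel already standing loose in the middle slot: 14 mm thick, 90 mm wide, 70 mm tall, mid-brown wood; its top is 82 mm above the bench. Leave it there.
- spindle_center (a point): Centre of the loose round spindle: pale turned wood with four dark bands, 30 mm diameter, 200 mm long, its axis along x, about 0.1 kg. It lies level on the sanding board, its centre 27 mm above the bench.
- sanding_board: Fixed cork-topped board 220 x 70 x 12 mm under the spindle, origin under its centre, long along x; four small chocks, 7 mm high, 75 mm either side of its middle, keep the spindle from rolling. The middle 120 mm of the spindle is clear at both sides.
- cradle: Fixed cradle: green base 160 x 70 x 12 mm with two plywood V-blocks, each 18 mm thick along x, at 55 mm either side of its middle, their 90-degree grooves in line along x and open upwards; bottom of the V 22 mm above the bench, arms up to 46 mm high. Origin under the centre of its base.
- spindle: The spindle as a whole (origin on its underside at mid-length as it starts; prefer its centre).
- thin_panel: The thin panel as a whole (origin at the middle of its lower edge; prefer its centre).
- thick_panel: The thick panel as a whole (origin at the middle of its lower edge; prefer its centre).
- cradle_seat (a point): Where the spindle's centre lies when it rests in both V-grooves, midway between the blocks, 43 mm above the bench; the grooves run along x, z is up.

How it is judged (in metres and radians):
At the end, for the whole second after the job is handed in: Thin panel in the narrow slot, thick in the wide: seated height within 6 mm, 16 mm across, 20 mm along the slot, lean under 0.22 rad, turn under 0.25 rad. Spindle in both grooves: within 5 mm across and in height, 25 mm along, 0.08 rad. All at rest, released (x of thin_panel_center in the frame of narrow_slot between -0.016 and 0.016 m and y of thin_panel_center in the frame of narrow_slot between -0.02 and 0.02 m and z of thin_panel_center in the frame of narrow_slot between 0.049 and 0.061 m and angle between the z axis of thin_panel_center and the z axis of narrow_slot, either way round below 0.22 rad and angle between the x axis of thin_panel_center and the x axis of narrow_slot, either way round below 0.25 rad and linear speed of each of thin_panel, thick_panel, spindle below 0.02 m/s and x of thick_panel_center in the frame of wide_slot between -0.016 and 0.016 m and y of thick_panel_center in the frame of wide_slot between -0.02 and 0.02 m and z of thick_panel_center in the frame of wide_slot between 0.049 and 0.061 m and angle between the z axis of thick_panel_center and the z axis of wide_slot, either way round below 0.22 rad and angle between the x axis of thick_panel_center and the x axis of wide_slot, either way round below 0.25 rad and x of spindle_center in the frame of cradle_seat between -0.025 and 0.025 m and y of spindle_center in the frame of cradle_seat between -0.005 and 0.005 m and z of spindle_center in the frame of cradle_seat between -0.005 and 0.005 m and angle between the x axis of spindle_center and the x axis of cradle_seat, either way round below 0.08 rad); the robot touches nothing.
It fails at once if a panel (centre below 58 mm) or the spindle (centre below 21 mm) is put down or falls on the bench top (height (world z) of any of thin_panel_center, thick_panel_center below 0.058 m or height (world z) of spindle_center below 0.021 m).
It fails at once if a panel or the spindle is dropped or knocked into the rack or cradle (touching it while moving faster than 0.5 m/s) ((contact force between thin_panel and rack above 0.5 N and linear speed of thin_panel above 0.5 m/s) or (contact force between thick_panel and rack above 0.5 N and linear speed of thick_panel above 0.5 m/s) or (contact force between spindle and cradle above 0.5 N and linear speed of spindle above 0.5 m/s)).
It fails at once if the panel already drying in the rack is moved by more than 25 mm (distance of drying_panel_center from where it was at the start of the episode above 0.025 m).
It also fails if it takes over 70 s, if anything falls off the work surface, if the arm or the gripper's body presses on something with over 40 N, if the wrist force passes 120 N, or if a joint passes its speed limit or range.

ROBOT

A 7-joint arm with a two-finger parallel gripper is mounted at the origin on the work surface. World frame = base frame: x ahead of the robot, y to its left, z up, the work surface at z = 0. Lengths are in mm, angles in rad, forces in N, time in s.
With the tool pointing down it reaches from about 425 to 800 mm from the base axis. Payload 8.3 kg.
Tool frame: the origin (TCP) lies midway between the tips of the shut fingers; the grasp point (between the pads) lies 19 mm behind it (robot.pinch_z is the distance from the TCP to the grasp point, in mm); y points along the fingers, z is the direction in which the jaws open and shut, and the axes are right-handed (so a half turn about y gives the same grasp; the last joint's range is limited). The gripper opens to 85 mm and grips with 20 to 120 N. Pads are 22 mm wide; open, the fingers measure 114 mm over their backs; the gripper's body (76 mm by 85 mm) begins 54 mm behind the grasp point. The pads swing forward as they close: fully open they stand 13 mm farther back than shut.
Start: joints at [1.143, 0.383, 0.016, 1.37, -0.006, 1.388, -0.046], TCP at [223.013, -583.838, 209.979] pointing down, gripper open.
Joint ranges: [-2.95, 2.95], [-0.25, 2.06], [-1.52, 1.56], [0.18, 2.33], [-1.44, 4.58], [0.02, 2.06], [-3.01, 3.01]. Speed limits (rad/s): [2.39, 2.39, 3.01, 3.01, 3.14, 3.14, 3.14].

INTERFACE

Orientations are given as a unit quaternion [x, y, z, w].
In Python, from bench import readout, vision, workorder, models, robot gives the robot as it stands. The module is installed in compiled form; this text tells all that it offers.
- The arm moves only by the shell command python3 -m handwheel 'ROWS' [FORCE]. ROWS is a JSON object of lists of equal length, an entry for each row: "xyz": the shift along the tool's x, y, z in m, a list of three; "turn": the turn, a rotation vector about the tool's x, y, z in rad, a list of three; "hand": the finger opening in m, from 0 to 0.0854. In form: {"xyz": [[dx, dy, dz], ...], "turn": [[wx, wy, wz], ...], "hand": [hand, ...]}. A call has 1 to 12 rows; each row shifts and turns the pose as measured when the row begins, along the tool's axes as they then stand; what a row does not reach is not made up. A row lasts 1/8 s, in which the tool goes at most 62.5 mm and 10.7 degrees, less where a joint would pass 70% of its speed; a pose out of reach is approached as far as the arm can. A call is refused whole if a number of a shift passes 0.0625 or a number of a turn 0.188, either way. A call with a gripper value outside its range is refused whole. The fingers move at their own pace and stop on an object; FORCE is the grip in N (left out, the last holds). Time passes only in rows, so rows that do not move let the fingers close. It gives the time, the measured TCP pose, the force and the opening at its end, in the units of the state.
- readout.get_obs(): the state, without advancing time (a new reading comes with each control period).
- vision.camera(name): name is "scene" or "top" or "wrist"; returns (picture, depth): 420x560x3 uint8, red, green, blue; 420x560 float32, mm along the optical axis (not along the pixel's ray), 0 where there is no reading.
- vision.get_calibration(name): a dict with "fx", "fy", "cx", "cy" (pixels), "R" (3x3) and "t" (3): a world point X has camera coordinates R X + t; the wrist camera has in their place "T_tool_cam" (4x4, takes a point from camera to tool coordinates, whose origin is the TCP and whose axes are the tool frame's). Camera axes: x right, y down, z forward; pixel columns grow to the right and rows downward; lengths in mm; the calibration is good to about 2 mm. A picture is of the moment at which its call begins: read the wrist's pose just before it. get_calibration takes no time and is no camera call.
- workorder.finish_job(): hands the job in, once; it reports no verdict.
Trained networks look in the newest picture that a camera, given by its name, has taken for a name from the list of things; names that differ only in an ending like _2 or _b are one class to them, and where a whole thing is asked for, a point or a joint stands for the part that bears it (a point fixed in the world has none). Each returns a list of dicts, best first, with "conf" (0 to 1); they miss things now and then, are a little off and sometimes report something else, mostly with a low value. They report only what shows in the picture. A call takes as long as a camera call.
- models.spot_in(camera, thing): "rect" ([left, top, right, bottom] in pixels, round what is visible of it).
- models.landmark_of(camera, thing): "xy" ([column, row] in pixels: a listed point, or the origin of a listed thing).
The state is a dict: "time": time; "joint_positions": joint angles; "qvel": joint speeds; "effort": joint torques, N m; "tool_pos": TCP position; "eef_rot": TCP orientation; "force": force on the tool from outside, world axes, zero at the start; "ft_torque": the same for the moment, N m; "grip_width": finger opening in mm.
Only numpy, scipy, OpenCV 4.12 (cv2) and the standard library are available. Lean on these libraries where they do the work, as an engineer would, in place of code of your own. Each camera call takes 0.05 s, during which the arm holds its last target.

## Working session

There is one attempt and no reset: what is moved stays moved. The work goes in short steps, Python scripts to look and compute and a shell command to move; the robot and the scene stay as the last step left them, time stands still between calls to the robot, and variables do not carry over. Pictures are saved under pics/ and viewed, and the job is handed in when it is done.

```bash
mkdir -p pics; ls
python3 - <<'E'
from bench import readout, vision, workorder, models, robot
import cv2
print(readout.get_obs())
for n in ("scene","top"):
    p,d=vision.camera(n); cv2.imwrite(f"pics/{n}0.png",p[:,:,::-1])
    print(n,vision.get_calibration(n))
print(vision.get_calibration("wrist"), robot.pinch_z)
E
```

```text
pics
{'time': 0.0, 'joint_positions': array([ 1.14309205,  0.38422345,  0.01637439,  1.37120121, -0.00631557,
        1.3881861 , -0.0465479 ]), 'qvel': array([-0.0006468 ,  0.00150468,  0.00021296,  0.00143883, -0.0006374 ,
       -0.0005839 , -0.00043032]), 'effort': array([ 1.05263367e-03, -6.27584696e+01,  8.44763685e-01, -3.71812356e+01,
        1.65823853e-02,  1.43649738e-02, -4.97114286e-06]), 'tool_pos': array([ 222.81621231, -583.33335115,  208.96676114]), 'eef_rot': array([-0.12840157,  0.69605863, -0.694692  ,  0.12813446]), 'force': array([-0.64108398, -0.28958402,  0.0486073 ]), 'ft_torque': array([0.05039516, 0.02054435, 0.03863758]), 'grip_width': 85.1692230147104}
scene {'fx': 508.08314464899667, 'fy': 508.08314464899667, 'cx': 289.3230920103529, 'cy': 206.6103917081609, 'R': array([[ 0.27943724,  0.96008279, -0.01248482],
       [ 0.78142495, -0.23495515, -0.57807537],
       [-0.55793358,  0.15177983, -0.81588786]]), 't': array([-179.91686478, -376.0130675 , 1416.3634642 ])}
top {'fx': 406.2051828831778, 'fy': 406.2051828831778, 'cx': 282.6319668115152, 'cy': 213.04071320900013, 'R': array([[ 0.02084356, -0.99945   ,  0.02579212],
       [-0.992896  , -0.02371584, -0.11659796],
       [ 0.11714551, -0.02317858, -0.99284424]]), 't': array([   7.45672802,  536.96243154, 1088.03492599])}
{'fx': 363.9338466670088, 'fy': 363.9338466670088, 'cx': 278.89931490148325, 'cy': 208.27447694877912, 'T_tool_cam': array([[ 5.58540174e-04,  9.58180422e-01,  2.86164231e-01,
        -7.27832626e+01],
       [-1.51184359e-04, -2.86164192e-01,  9.58180585e-01,
        -1.64112505e+02],
       [ 9.99999833e-01, -5.78445907e-04, -1.49723043e-05,
         9.06374529e-01],
       [ 0.00000000e+00,  0.00000000e+00,  0.00000000e+00,
         1.00000000e+00]])} 18.700000000000003
```

View pics/scene0.png

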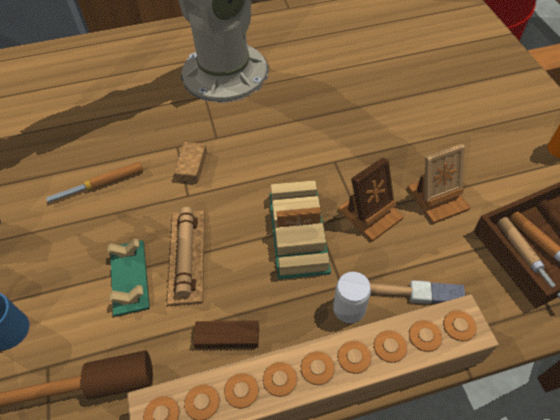

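View pics/top0.png

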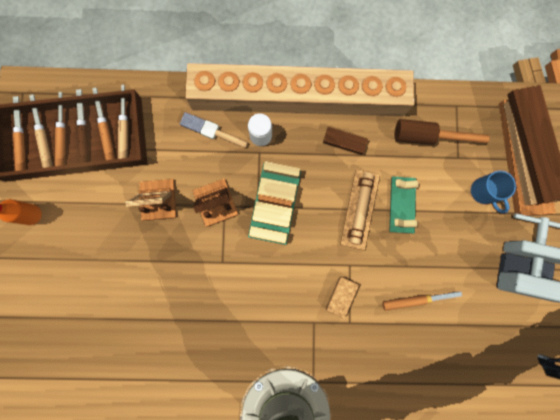

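The top view shows the thin (pale) panel's easel at about (155,200) and the thick one at (215,203). The rack is at (275,203), the spindle at (360,208) and the cradle at (403,205).

```bash
cat > h.py <<'E'
import numpy as np, cv2
from bench import readout, vision, workorder, models, robot
from scipy.spatial.transform import Rotation as Rn
def tool():
    o=readout.get_obs(); return o,Rn.from_quat(o['eef_rot']).as_matrix(),np.array(o['tool_pos'])
def cloud(n):
    o,R,t=tool()
    p,d=vision.camera(n); c=vision.get_calibration(n)
    v,u=np.mgrid[:420,:560]
    P=np.stack([(u-c['cx'])/c['fx']*d,(v-c['cy'])/c['fy']*d,d],-1)
    if n=='wrist':
        T=c['T_tool_cam']; W=(P@T[:3,:3].T+T[:3,3])@R.T+t
    else: W=(P-c['t'])@c['R']
    W[d<=0]=np.nan
    return p,d,W
def proj(n,X):
    c=vision.get_calibration(n); Y=np.asarray(X)@c['R'].T+c['t']
    return Y[...,:2]/Y[...,2:]*[c['fx'],c['fy']]+[c['cx'],c['cy']]
def save(name,p,scale=1):
    cv2.imwrite(f'pics/{name}.png',cv2.resize(p[:,:,::-1],None,fx=scale,fy=scale,interpolation=cv2.INTER_CUBIC))
E
python3 - <<'E'
from h import *
np.set_printoptions(precision=1,suppress=True)
D={}
for n in("scene","top"):
    p,d,W=cloud(n); D[n+'p']=p;D[n+'W']=W
    z=W[...,2]; print(n,'table z med',np.nanmedian(z[(abs(z)<15)]))
    for th in ["thin_panel_center","thick_panel_center","easel_1","easel_2","rack","narrow_slot","wide_slot","drying_panel_center","spindle_center","sanding_board","cradle","cradle_seat"]:
        r=models.landmark_of(n,th)
        for k in r[:2]:
            u,v=np.round(k['xy']).astype(int); print(n,th,round(k['conf'],2),u,v,W[v,u])
np.savez('c0.npz',**D)
x0,y0,x1,y1=100,150,450,260
cv2.imwrite('pics/topz.png',cv2.resize(D['topp'][150:260,110:300,::-1],None,fx=4,fy=4,interpolation=cv2.INTER_CUBIC))
cv2.imwrite('pics/topz2.png',cv2.resize(D['topp'][150:260,320:440,::-1],None,fx=4,fy=4,interpolation=cv2.INTER_CUBIC))
E
```

```text
scene table z med 1.1765468574374498
scene thick_panel_center 0.79 372 190 [567.3 202.2  93.8]
scene thick_panel_center 0.42 187 256 [ 582.6 -196.6   44.6]
scene easel_1 0.72 437 202 [598.6 348.8  34.3]
scene easel_1 0.6 372 214 [592.2 198.9  42. ]
scene easel_2 0.72 437 202 [598.6 348.8  34.3]
scene easel_2 0.6 372 214 [592.2 198.9  42. ]
scene rack 0.68 298 233 [593.7  33.9  43.5]
scene wide_slot 0.89 303 255 [649.1  27.7  47.9]
scene drying_panel_center 0.89 296 225 [576.   34.9  47.6]
scene spindle_center 0.71 182 252 [ 570.2 -204.8   44.2]
scene sanding_board 0.83 186 258 [ 586.  -199.4   43.6]
scene cradle 0.6 128 275 [ 572.1 -322.4   12.1]
scene cradle 0.33 293 206 [528.6  42.4  49.1]
scene cradle_seat 0.85 124 266 [ 548.  -328.4   11.2]
top table z med 0.1071468660767673
top thin_panel_center 0.67 277 203 [557.4  36.   78.7]
top thick_panel_center 0.71 212 201 [549.8 198.1 139.5]
top easel_1 0.88 158 199 [551.8 332.1 137.6]
top easel_1 0.83 211 205 [540.6 201.2 133. ]
top easel_2 0.88 158 199 [551.8 332.1 137.6]
top easel_2 0.83 211 205 [540.6 201.2 133. ]
top rack 0.7 273 205 [556.2  46.5  47. ]
top narrow_slot 0.69 269 229 [493.4  56.1  10. ]
top wide_slot 0.67 279 179 [635.6  31.3  12.7]
top wide_slot 0.44 148 201 [546.4 356.9 136. ]
top drying_panel_center 0.49 275 204 [558.2  41.1  53.3]
top spindle_center 0.78 358 207 [ 557.6 -187.8   38.3]
top sanding_board 0.61 358 210 [ 548.9 -187.3   40.7]
top cradle 0.69 400 210 [ 555.9 -313.7    8.8]
top cradle_seat 0.95 406 201 [ 581.9 -330.6   10.7]
top cradle_seat 0.21 275 203 [558.4  41.3  71.3]
```

View pics/topz.png

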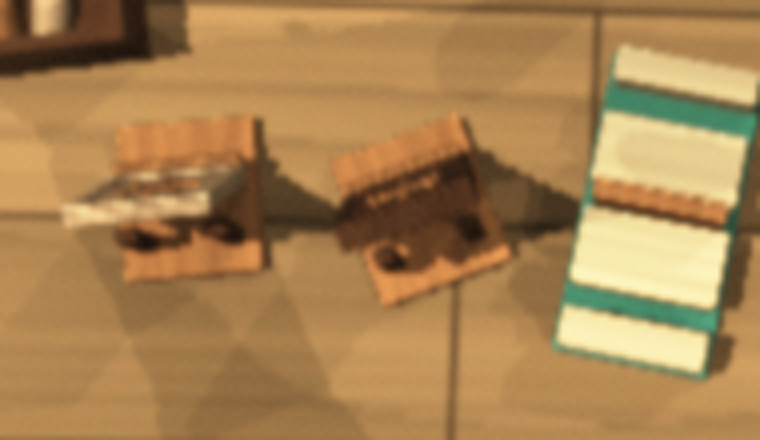

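View pics/topz2.png

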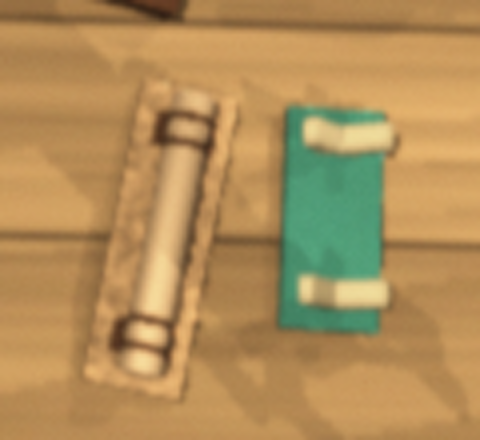

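Run:
```python
from h import *
np.set_printoptions(precision=2,suppress=True)
D=np.load('c0.npz')
def rect(P,q=None):
    (c,s,a)=cv2.minAreaRect(P[:,:2].astype(np.float32)); return np.array(c),np.array(s),a
def sel(W,x,y,z):
    m=(W[...,0]>x[0])&(W[...,0]<x[1])&(W[...,1]>y[0])&(W[...,1]<y[1])&(W[...,2]>z[0])&(W[...,2]<z[1]); return W[m]
for n in("top","scene"):
    W=D[n+'W']
    for nm,x,y,z in [("rackblocks",(430,700),(-60,120),(40,60)),("rackbase",(430,700),(-60,120),(6,20)),("rackany",(430,700),(-60,120),(6,60)),("cradle",(460,680),(-390,-275),(6,60)),("cradleblk",(460,680),(-390,-275),(25,60)),("spindle",(440,680),(-270,-150),(30,60)),("board",(430,690),(-270,-120),(7,60)),
       ("paneltopthin",(480,640),(270,420),(118,160)),("paneltopthick",(480,640),(140,260),(118,160)),("easel1",(440,680),(270,420),(4,50)),("easel2",(440,680),(140,260),(4,50))]:
        P=sel(W,x,y,z)
        if len(P)>5:
            print(n,nm,len(P),*rect(P),'mean',P.mean(0),'zmax',np.percentile(P[:,2],[5,50,95]))
```

```text
top rackblocks 1989 [565.78  42.91] [100.   210.37] 79.77066802978516 mean [561.2   43.54  46.84] zmax [43.19 46.83 50.47]
top rackbase 715 [562.07  39.97] [152.02 226.65] 87.25733184814453 mean [561.45  41.14  11.92] zmax [ 8.07 11.86 16.03]
top rackany 2814 [562.07  39.97] [152.02 226.65] 87.25733184814453 mean [562.21  42.85  37.36] zmax [ 9.87 45.68 49.96]
top cradle 1416 [ 577.63 -330.03] [108.46 174.98] 87.29722595214844 mean [ 569.69 -319.17   17.03] zmax [ 8.49 12.77 41.76]
top cradleblk 273 [ 571.1  -320.93] [ 59.86 128.55] 87.660888671875 mean [ 571.38 -321.88   36.98] zmax [26.68 37.8  46.19]
top spindle 754 [ 555.22 -198.83] [ 29.98 200.17] 78.67416381835938 mean [ 553.91 -196.97   39.82] zmax [32.5  40.38 45.14]
top board 1895 [ 542.46 -190.59] [ 84.49 249.42] 76.96208190917969 mean [ 552.35 -195.41   23.53] zmax [ 9.1  14.82 43.81]
top paneltopthin 203 [545.89 367.91] [17.88 89.58] 6.3601508140563965 mean [543.76 366.43 134.18] zmax [128.39 134.71 138.56]
top paneltopthick 283 [546.32 202.48] [23.89 89.85] 22.493419647216797 mean [543.87 201.26 135.9 ] zmax [131.7  136.
[... 920 characters left out ...]
12] 78.56940460205078 mean [ 565.59 -199.57   40.63] zmax [32.71 41.5  45.49]
scene board 3159 [ 553.7  -215.56] [103.87 224.2 ] 78.41736602783203 mean [ 570.29 -199.51   24.27] zmax [10.42 15.09 44.4 ]
scene paneltopthin 440 [548.14 367.21] [22.83 91.94] 7.004680633544922 mean [549.67 365.63 130.36] zmax [118.8  132.42 138.44]
scene paneltopthick 556 [549.3  201.62] [26.26 93.59] 22.208215713500977 mean [551.37 199.3  132.42] zmax [119.61 134.95 140.31]
scene easel1 1638 [559.8  346.49] [150.04 235.44] 87.9875259399414 mean [591.2  360.21  20.87] zmax [ 4.53 13.97 45.8 ]
scene easel2 1404 [559.47 199.94] [237.75 119.09] 0.7839456796646118 mean [590.   201.39  21.65] zmax [ 4.69 13.81 46.8 ]
```

Run:
```python
from h import *
np.set_printoptions(precision=2,suppress=True)
D=np.load('c0.npz')
a=np.radians(-10.3); ex=np.array([np.cos(a),np.sin(a)]); ey=np.array([-ex[1],ex[0]])
for n in("top","scene"):
    W=D[n+'W'].reshape(-1,3); d=W[:,:2]-[566.5,42.5]
    X=d@ex; Y=d@ey; m=(abs(Y)<45)&(abs(X)<125)
    h=[]
    for b in range(-116,116,2):
        k=m&(X>=b)&(X<b+2); h.append((b+1,int(np.median(W[k,2])) if k.sum() else None))
    print(n,h)
o,R,t=tool(); print(R,t)
```

```text
top [(-115, 0), (-113, 0), (-111, 1), (-109, 4), (-107, 12), (-105, 43), (-103, 46), (-101, 47), (-99, 46), (-97, 46), (-95, 47), (-93, 46), (-91, 46), (-89, 47), (-87, 47), (-85, 46), (-83, 46), (-81, 47), (-79, 42), (-77, 11), (-75, 11), (-73, 11), (-71, 11), (-69, 11), (-67, 11), (-65, 12), (-63, 13), (-61, 42), (-59, 46), (-57, 46), (-55, 47), (-53, 46), (-51, 46), (-49, 46), (-47, 47), (-45, 46), (-43, 46), (-41, 46), (-39, 46), (-37, 46), (-35, 46), (-33, 47), (-31, 46), (-29, 46), (-27, 47), (-25, 46), (-23, 47), (-21, 47), (-19, 46), (-17, 46), (-15, 47), (-13, 46), (-11, 46), (-9, 61), (-7, 62), (-5, 82), (-3, 82), (-1, 82), (1, 81), (3, 81), (5, 81), (7, 80), (9, None), (11, 48), (13, 46), (15, 46), (17, 47), (19, 46), (21, 46), (23, 47), (25, 47), (27, 46), (29, 47), (31, 46), (33, 46), (35, 47), (37, 47), (39, 46), (41, 46), (43, 46), (45, 47), (47, 47), (49, 46), (51, 47), (53, 46), (55, 47), (57, 45), (59, None), (61, None), (63, 12), (65, 11), (67, 11), (69, 12), (71, 11), (73, 12), (75, 12), (77, 11), (79, 11), (81, 30), (83, 47), (85, 45), (87, 46), (89, 47), (91, 46
[... 802 characters left out ...]
3, 82), (-1, 82), (1, 82), (3, 61), (5, 60), (7, 70), (9, 72), (11, 47), (13, 47), (15, 48), (17, 47), (19, 48), (21, 47), (23, 47), (25, 47), (27, 47), (29, 47), (31, 48), (33, 47), (35, 47), (37, 47), (39, 47), (41, 47), (43, 47), (45, 47), (47, 47), (49, 47), (51, 47), (53, 47), (55, 48), (57, 36), (59, 29), (61, 14), (63, 13), (65, 15), (67, None), (69, None), (71, None), (73, None), (75, None), (77, None), (79, None), (81, 42), (83, 46), (85, 47), (87, 47), (89, 47), (91, 47), (93, 47), (95, 47), (97, 47), (99, 48), (101, 47), (103, 47), (105, 31), (107, 20), (109, 6), (111, 1), (113, 1), (115, 1)]
[[-0.93  0.    0.36]
 [-0.36  0.   -0.93]
 [-0.   -1.   -0.  ]] [ 223.   -583.84  209.98]
```

```bash
cat >> h.py <<'E'
def Rt(az,lean=0):
    a=np.radians(az);l=np.radians(lean)
    h=np.array([np.cos(a),np.sin(a),0]);u=np.array([0,0,1.])
    zp=-np.sin(l)*h+np.cos(l)*u; xp=np.cos(l)*h+np.sin(l)*u
    y=-zp; z=xp; return np.stack([np.cross(y,z),y,z],1)
def plan(pos,az,lean=0,n=None,vmax=50):
    """straight-line rows from the pose as it stands, printed (m, rad)"""
    o,R,t=tool(); R1=Rt(az,lean); rv=Rn.from_matrix(R.T@R1).as_rotvec()
    pos=np.array(pos,float); D=pos-t
    n=n or int(np.ceil(max(np.linalg.norm(D)/vmax,np.linalg.norm(rv)/0.17)))
    print('t',round(o['time'],2),'pos',t.round(1),'dist',np.linalg.norm(D).round(1),'rot',np.degrees(np.linalg.norm(rv)).round(1),'grip',round(o['grip_width'],1),'F',np.round(o['force'],1),'rows',n)
    for i in range(n):
        Ri=R@Rn.from_rotvec(rv*i/n).as_matrix()
        print((Ri.T@D/n/1000).round(4).tolist(),(rv/n).round(4).tolist())
E
python3 -c "
from h import *
plan([556,-199,130],-101.4)"
```

```text
t 1.4 pos [ 223.  -583.8  210. ] dist 515.2 rot 32.3 grip 85.0 F [ 0.5  1.1 -0.1] rows 11
[-0.0408, 0.0073, -0.0219] [0.0, 0.0513, -0.0]
[-0.0396, 0.0073, -0.0239] [0.0, 0.0513, -0.0]
[-0.0383, 0.0073, -0.0259] [0.0, 0.0513, -0.0]
[-0.0369, 0.0073, -0.0279] [0.0, 0.0513, -0.0]
[-0.0355, 0.0073, -0.0297] [0.0, 0.0513, -0.0]
[-0.0339, 0.0073, -0.0315] [0.0, 0.0513, -0.0]
[-0.0322, 0.0073, -0.0332] [0.0, 0.0513, -0.0]
[-0.0305, 0.0073, -0.0348] [0.0, 0.0513, -0.0]
[-0.0287, 0.0073, -0.0363] [0.0, 0.0513, -0.0]
[-0.0268, 0.0073, -0.0377] [0.0, 0.0513, -0.0]
[-0.0248, 0.0073, -0.0391] [0.0, 0.0513, -0.0]
```

```bash
python3 -m handwheel '{"xyz":[[-0.041,0.007,-0.022],[-0.04,0.007,-0.024],[-0.038,0.007,-0.026],[-0.037,0.007,-0.028],[-0.0355,0.007,-0.03],[-0.034,0.007,-0.0315],[-0.032,0.007,-0.033],[-0.0305,0.007,-0.035],[-0.029,0.007,-0.036],[-0.027,0.007,-0.038],[-0.025,0.007,-0.039],[0,0,0]],"turn":[[0,0.051,0],[0,0.051,0],[0,0.051,0],[0,0.051,0],[0,0.051,0],[0,0.051,0],[0,0.051,0],[0,0.051,0],[0,0.051,0],[0,0.051,0],[0,0.051,0],[0,0,0]],"hand":[0.07,0.07,0.07,0.07,0.07,0.07,0.07,0.07,0.07,0.07,0.07,0.07]}'
python3 - <<'E'
from h import *
plan([556,-199,80],-101.4)
o,R,t=tool();print(t,R)
p,d,W=cloud('wrist'); save('w1',p)
m=(W[...,2]>30)&(W[...,2]<60)&(abs(W[...,1]+199)<50)&(abs(W[...,0]-556)<130)
P=W[m];print(len(P),cv2.minAreaRect(P[:,:2].astype(np.float32)),np.percentile(P[:,2],98))
E
```

```text
time: 2.9
tool_pos: [570.1, -190.2, 130.6]
eef_rot: [-0.078, -0.702, 0.704, 0.076]
force: [-0.1, -0.5, 0.3]
grip_width: 70.0
t 2.9 pos [ 570.1 -190.2  130.6] dist 53.3 rot 1.1 grip 70.0 F [-0.1 -0.5  0.3] rows 2
[0.006, 0.0253, 0.0058] [-0.001, -0.0097, -0.0014]
[0.006, 0.0253, 0.0057] [-0.001, -0.0097, -0.0014]
[ 570.10052422 -190.20098327  130.63528826] [[-0.97625925  0.0022696  -0.21659347]
 [ 0.21658767 -0.00255217 -0.97625984]
 [-0.00276851 -0.99999417  0.00200002]]
10074 ((556.852783203125, -199.653564453125), (30.25710105895996, 200.09011840820312), 78.54231262207031) 44.034534366373585
```

View pics/w1.png

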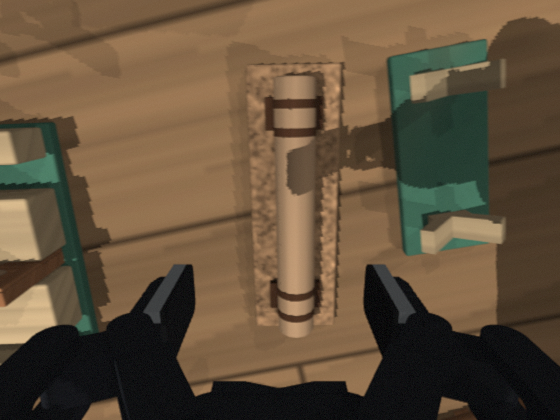

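The wrist camera puts the spindle at (556.9, -199.7), yaw -11.5°, which matches the other two cameras. Descending.

```bash
python3 -m handwheel '{"xyz":[[0.006,0.025,0.006],[0.0055,0.025,0.006],[0,0.02,0],[0,0,0]],"turn":[[-0.001,-0.01,-0.001],[-0.001,-0.01,-0.001],[0,0,0],[0,0,0]],"hand":[0.07,0.07,0.07,0.07]}'
python3 - <<'E'
from h import *
plan([556.8,-199.6,15],-101.5)
p,d,W=cloud('wrist')
# cradle
a=W[...,1]<-270
m=(W[...,2]>28)&(W[...,2]<60)&(abs(W[...,1]+321)<55)&(abs(W[...,0]-572)<90)
P=W[m];print(len(P),cv2.minAreaRect(P[:,:2].astype(np.float32)),np.percentile(P[:,2],98))
E
```

```text
time: 3.45
tool_pos: [552.7, -209.1, 60.7]
eef_rot: [-0.073, -0.701, 0.705, 0.072]
force: [0.8, 0.6, -0.2]
grip_width: 70.1
t 3.45 pos [ 552.7 -209.1   60.7] dist 46.9 rot 0.4 grip 70.1 F [ 0.8  0.6 -0.2] rows 1
[-0.0019, 0.0457, -0.0104] [-0.0054, -0.0049, -0.0024]
7788 ((572.550537109375, -322.3520812988281), (63.73095703125, 128.5321807861328), 87.43706512451172) 46.2109187489668
```

```bash
python3 -m handwheel '{"xyz":[[-0.002,0.01,-0.01],[0,0.015,0],[0,0.012,0],[0,0.004,0],[0,0,0]],"turn":[[-0.005,-0.005,-0.002],[0,0,0],[0,0,0],[0,0,0],[0,0,0]],"hand":[0.07,0.07,0.07,0.07,0.07]}'
python3 -c "
from h import *
plan([556.8,-199.6,15],-101.5)"
```

```text
time: 4.12
tool_pos: [559.1, -200.4, 20.2]
eef_rot: [-0.073, -0.703, 0.704, 0.069]
force: [-0.8, 0.4, -1.1]
grip_width: 70.6
t 4.12 pos [ 559.1 -200.4   20.2] dist 5.7 rot 0.3 grip 70.6 F [-0.8  0.4 -1.1] rows 1
[0.0025, 0.0052, -0.0003] [-0.001, 0.0001, -0.0053]
```

```bash
python3 -m handwheel '{"xyz":[[0.0025,0.004,-0.0003],[0,0,0],[0,0,0],[0,0,0],[0,0,0],[0,0,0]],"turn":[[0,0,0],[0,0,0],[0,0,0],[0,0,0],[0,0,0],[0,0,0]],"hand":[0.05,0.025,0.02,0.015,0.015,0.015]}' 40
python3 -c "
from h import *
plan([572.6,-322,105],-92.5)"
```

```text
time: 4.88
tool_pos: [558.5, -199.7, 20.4]
eef_rot: [-0.074, -0.703, 0.704, 0.067]
force: [0.2, 0.5, 0.2]
grip_width: 14.6
t 4.88 pos [ 558.5 -199.7   20.4] dist 149.4 rot 9.0 grip 14.6 F [0.2 0.5 0.2] rows 3
[-0.013, -0.028, 0.0391] [-0.0007, -0.0523, -0.0033]
[-0.0109, -0.0281, 0.0397] [-0.0007, -0.0523, -0.0033]
[-0.0087, -0.0281, 0.0401] [-0.0007, -0.0523, -0.0033]
```

Run:
```python
from h import *
p,d,W=cloud('wrist'); save('w2',p)
p,d,W=cloud('scene'); cv2.imwrite('pics/s2.png',cv2.resize(p[180:330,90:280,::-1],None,fx=4,fy=4))
```

```text
(no output)
```

View pics/w2.png

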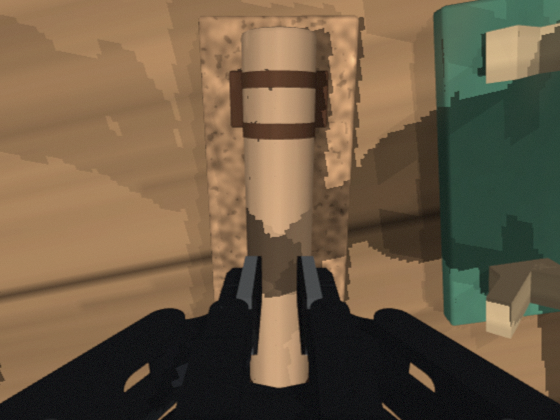

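View pics/s2.png

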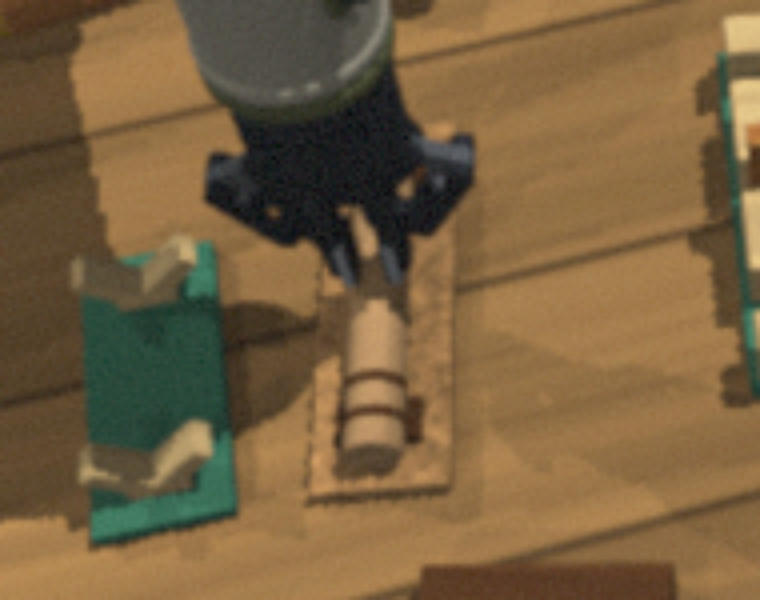

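Run:
```python
from h import *
np.set_printoptions(precision=0,suppress=True,linewidth=200)
o,R,t=tool();print(o['grip_width'],t,o['force'])
p,d,W=cloud('wrist')
for r in (100,200,250,262,280,300,320,340,370):
    print(r,[tuple(W[r,c].round(0)) for c in (250,262,270,281,292,304,310)])
m=(W[...,2]>30)&(W[...,2]<60)&(abs(W[...,1]+199)<50)&(abs(W[...,0]-556)<130)&(np.arange(420)[:,None]<220)
P=W[m];print(len(P),cv2.minAreaRect(P[:,:2].astype(np.float32)),np.percentile(P[:,2],[50,98]))
```

```text
15.215014278584635 [ 558. -200.   20.] [1. 0. 2.]
100 [(np.float64(632.0), np.float64(-204.0), np.float64(38.0)), (np.float64(631.0), np.float64(-209.0), np.float64(42.0)), (np.float64(630.0), np.float64(-212.0), np.float64(42.0)), (np.float64(630.0), np.float64(-216.0), np.float64(43.0)), (np.float64(629.0), np.float64(-220.0), np.float64(43.0)), (np.float64(628.0), np.float64(-224.0), np.float64(40.0)), (np.float64(627.0), np.float64(-227.0), np.float64(36.0))]
200 [(np.float64(593.0), np.float64(-195.0), np.float64(37.0)), (np.float64(593.0), np.float64(-201.0), np.float64(42.0)), (np.float64(592.0), np.float64(-204.0), np.float64(42.0)), (np.float64(591.0), np.float64(-208.0), np.float64(42.0)), (np.float64(591.0), np.float64(-212.0), np.float64(42.0)), (np.float64(588.0), np.float64(-217.0), np.float64(38.0)), (np.float64(586.0), np.float64(-220.0), np.float64(32.0))]
250 [(np.float64(571.0), np.float64(-190.0), np.float64(36.0)), (np.float64(572.0), np.float64(-196.0), np.float64(42.0)), (np.float64(571.0), np.float64(-199.0), np.float64(43.0)), (np.float64(570.0), np.float64(-
[... 2125 characters left out ...]
t64(526.0), np.float64(-200.0), np.float64(43.0)), (np.float64(551.0), np.float64(-208.0), np.float64(78.0)), (np.float64(559.0), np.float64(-210.0), np.float64(89.0))]
370 [(np.float64(505.0), np.float64(-175.0), np.float64(32.0)), (np.float64(512.0), np.float64(-183.0), np.float64(41.0)), (np.float64(512.0), np.float64(-187.0), np.float64(42.0)), (np.float64(512.0), np.float64(-192.0), np.float64(43.0)), (np.float64(509.0), np.float64(-197.0), np.float64(42.0)), (np.float64(503.0), np.float64(-202.0), np.float64(35.0)), (np.float64(548.0), np.float64(-208.0), np.float64(90.0))]
13619 ((617.8077392578125, -212.26513671875), (29.9101619720459, 75.90109252929688), 78.22268676757812) [42. 44.]
```

```bash
python3 -m handwheel '{"xyz":[[0,0,0],[0,0,0],[0,0,0]],"turn":[[0,0,0],[0,0,0],[0,0,0]],"hand":[0.05,0.05,0.05]}'
python3 - <<'E'
from h import *
p,d,W=cloud('wrist'); save('w3',p)
plan([556.8,-199.6,12],-101.5)
E
```

```text
time: 5.4
tool_pos: [558.1, -199.7, 19.5]
eef_rot: [-0.074, -0.703, 0.704, 0.068]
force: [-0.1, 0.5, 0.3]
grip_width: 49.8
t 5.45 pos [ 558.  -199.7   19.4] dist 7.6 rot 0.5 grip 50.4 F [ 0.6 -0.2  1.8] rows 1
[0.0013, 0.0074, 0.0001] [-0.0013, 0.0001, -0.0086]
```

View pics/w3.png

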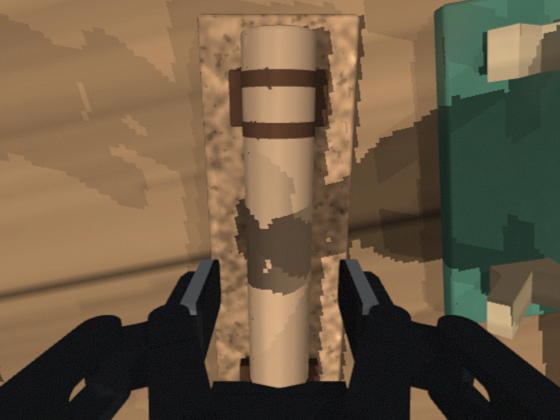

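Run:
```python
from h import *
np.set_printoptions(precision=0,suppress=True,linewidth=200)
p,d,W=cloud('wrist')
o,R,t=tool()
L=(W-t)@R
for c in (203,210,216,345,352):
    print(c,[tuple(int(v) for v in L[r,c]) for r in range(256,300,4)])
```

```text
203 [(8, 19, -40), (-11, -29, -29), (-11, -32, -29), (-10, -35, -28), (-11, -40, -27), (-11, -43, -26), (-10, -45, -26), (-11, -49, -25), (-11, -53, -24), (-11, -54, -24), (-10, -56, -24)]Traceback (most recent call last):
  File "<stdin>", line 7, in <module>
  File "<stdin>", line 7, in <genexpr>
ValueError: cannot convert float NaN to integer
```

The visible fingertips end about 27 mm behind the reported TCP, so the pads closed above the crown and the spindle didn't move. I'll step lower and keep an eye on force.

```bash
python3 -m handwheel '{"xyz":[[0.001,0.006,0],[0,0.005,0],[0,0,0]],"turn":[[0,0,0],[0,0,0],[0,0,0]],"hand":[0.05,0.05,0.05]}'
python3 - <<'E'
from h import *
p,d,W=cloud('wrist'); save('w4',p)
o,R,t=tool()
L=(W-t)@R
for r in range(250,290,4): print(r,L[r,203].round(),W[r,203].round())
E
```

```text
time: 5.88
tool_pos: [556.8, -199.4, 7.3]
eef_rot: [-0.074, -0.703, 0.704, 0.068]
force: [0.7, 0.4, 0.5]
grip_width: 50.0
250 [  0.   8. -38.] [ 564. -162.   -1.]
254 [  2.   7. -38.] [ 563. -162.    1.]
258 [  4.   7. -38.] [ 560. -161.    0.]
262 [-11. -31. -29.] [ 574. -173.   39.]
266 [-11. -35. -29.] [ 574. -174.   43.]
270 [-12. -39. -28.] [ 573. -174.   46.]
274 [-11. -42. -27.] [ 573. -175.   49.]
278 [-11. -44. -27.] [ 573. -175.   52.]
282 [-11. -48. -26.] [ 573. -176.   56.]
286 [-11. -51. -25.] [ 573. -177.   58.]
```

View pics/w4.png

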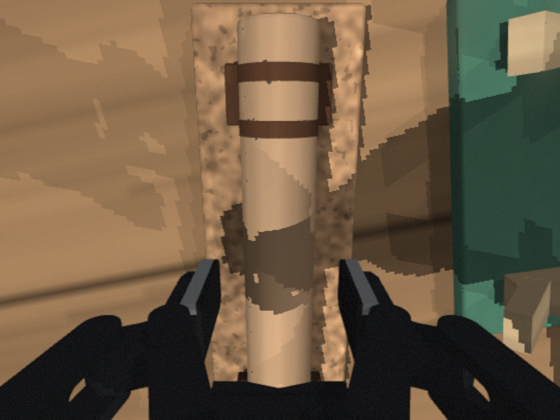

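```bash
python3 -m handwheel '{"xyz":[[0,0.006,0],[0,0.005,0],[0,0.002,0],[0,0,0]],"turn":[[0,0,-0.008],[0,0,0],[0,0,0],[0,0,0]],"hand":[0.05,0.05,0.05,0.05]}'
python3 - <<'E'
from h import *
p,d,W=cloud('wrist'); save('w5',p)
plan([556.8,-199.6,-8],-101.5)
o,R,t=tool()
L=(W-t)@R
for r in range(254,270,4): print(r,L[r,203].round(),W[r,203].round())
p,d,W=cloud('scene'); cv2.imwrite('pics/s5.png',cv2.resize(p[180:330,90:280,::-1],None,fx=4,fy=4))
E
```

```text
time: 6.42
tool_pos: [557.1, -199.5, -6.4]
eef_rot: [-0.071, -0.703, 0.704, 0.071]
force: [-0.3, -0.3, 1.0]
grip_width: 50.1
t 6.47 pos [ 557.2 -199.5   -6.3] dist 1.7 rot 0.1 grip 49.7 F [1.3 0.3 0.3] rows 1
[0.0003, 0.0017, 0.0002] [-0.0012, 0.0002, 0.0001]
254 [ -9. -19. -32.] [ 573. -170.   12.]
258 [ -7. -19. -32.] [ 571. -169.   12.]
262 [-11. -31. -29.] [ 574. -173.   25.]
266 [-11. -34. -29.] [ 574. -173.   28.]
```

View pics/s5.png

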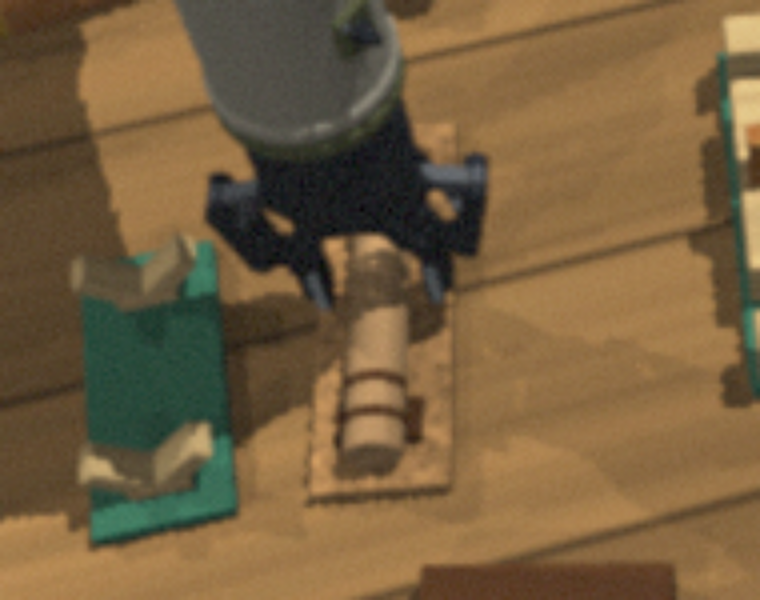

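```bash
python3 -m handwheel '{"xyz":[[0,0,0],[0,0,0],[0,0,0],[0,0,0]],"turn":[[0,0,0],[0,0,0],[0,0,0],[0,0,0]],"hand":[0.035,0.02,0.01,0.01]}' 40
python3 -c "
from h import *
plan([557,-199.6,60],-101.5)"
```

```text
time: 7.02
tool_pos: [557.5, -199.4, -5.6]
eef_rot: [-0.071, -0.703, 0.704, 0.07]
force: [-0.8, 0.4, -0.4]
grip_width: 28.7
t 7.03 pos [ 557.5 -199.4   -5.6] dist 65.6 rot 0.1 grip 28.7 F [-0.8  0.4 -0.4] rows 2
[0.0002, -0.0328, 0.0002] [-0.0006, 0.0002, -0.0005]
[0.0002, -0.0328, 0.0002] [-0.0006, 0.0002, -0.0005]
```

```bash
python3 -m handwheel '{"xyz":[[0,-0.01,0],[0,-0.025,0],[0,-0.03,0],[0,-0.02,0],[0,0,0]],"turn":[[0,0,0],[0,0,0],[0,0,0],[0,0,0],[0,0,0]],"hand":[0.01,0.01,0.01,0.01,0.01]}'
python3 - <<'E'
from h import *
p,d,W=cloud('wrist'); save('w6',p)
plan([572.4,-321.8,75],-92.5)
o,R,t=tool()
L=(W-t)@R
m=(abs(L[...,2])<20)&(L[...,1]<-8)&(L[...,1]>-33)&(L[...,0]<-15)
P=L[m]; print(len(P),cv2.minAreaRect(P[:,[0,2]].astype(np.float32)),np.percentile(P[:,1],[2,50]))
E
```

```text
time: 7.65
tool_pos: [557.1, -199.6, 83.4]
eef_rot: [-0.071, -0.703, 0.704, 0.071]
force: [0.2, 0.1, -1.7]
grip_width: 28.5
t 7.7 pos [ 556.4 -199.4   82.2] dist 123.7 rot 9.0 grip 29.0 F [ 0.3 -0.7 -1.6] rows 3
[-0.0134, 0.0024, 0.0389] [-0.0004, -0.0523, 0.0005]
[-0.0113, 0.0024, 0.0396] [-0.0004, -0.0523, 0.0005]
[-0.0092, 0.0024, 0.0401] [-0.0004, -0.0523, 0.0005]Traceback (most recent call last):
  File "<stdin>", line 7, in <module>
    return _quantile_unchecked(
        a, q, axis, out, overwrite_input, method, keepdims, weights)
    return _ureduce(a,
                    func=_quantile_ureduce_func,
    ...<5 lines>...
                    overwrite_input=overwrite_input,
                    method=method)
    r = func(a, **kwargs)
    result = _quantile(arr,
                       quantiles=q,
    ...<2 lines>...
                       out=out,
                       weights=wgt)
    slices_having_nans = np.isnan(arr[-1, ...])
                                  ~~~^^^^^^^^^
IndexError: index -1 is out of bounds for axis 0 with size 0
```

View pics/w6.png

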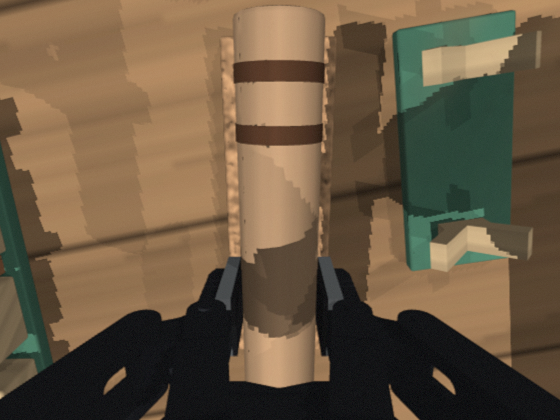

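The spindle is held level and straight. Moving it over the cradle.

```bash
python3 -m handwheel '{"xyz":[[-0.0105,0.002,0.03],[-0.009,0.002,0.03],[-0.0075,0.002,0.03],[-0.006,0,0.03],[0,0,0],[0,0,0]],"turn":[[0,-0.04,0],[0,-0.04,0],[0,-0.04,0],[0,-0.04,0],[0,0,0],[0,0,0]],"hand":[0.01,0.01,0.01,0.01,0.01,0.01]}'
python3 - <<'E'
from h import *
p,d,W=cloud('wrist'); save('w7',p)
plan([572.4,-321.8,40],-92.5)
o,R,t=tool()
L=(W-t)@R
m=(abs(L[...,2])<20)&(L[...,1]<-35)&(L[...,1]>-60)&(L[...,0]<-20)
P=L[m]; print(len(P),cv2.minAreaRect(P[:,[0,2]].astype(np.float32)),np.percentile(P[:,1],[2,50]))
m=(W[...,2]>28)&(W[...,2]<60)&(abs(W[...,1]+321)<55)&(W[...,0]-572>0)&(W[...,0]<660)
P=W[m];print(len(P),cv2.minAreaRect(P[:,:2].astype(np.float32)),np.percentile(P[:,2],98))
E
```

```text
time: 8.45
tool_pos: [569.1, -323.1, 67.5]
eef_rot: [0.007, 0.709, -0.705, -0.016]
force: [-0.1, 0.7, -0.7]
grip_width: 28.9
t 8.5 pos [ 568.8 -323.5   67.5] dist 27.8 rot 1.0 grip 28.5 F [-0.7  0.6 -1.6] rows 1
[-0.0039, 0.0275, -0.0017] [0.0038, 0.0104, 0.0124]
21341 ((-59.909950256347656, 0.37429141998291016), (30.04944610595703, 79.8523941040039), 89.8449478149414) [-49.7239543  -47.18644976]
1247 ((627.7753295898438, -324.5791931152344), (62.41714096069336, 18.08851432800293), 87.45441436767578) 46.811863258641836
```

View pics/w7.png

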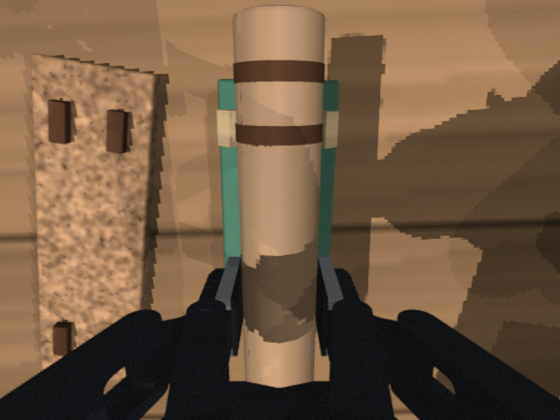

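```bash
python3 -m handwheel '{"xyz":[[-0.004,0.015,-0.0014],[0,0.015,0],[0,0.01,0],[0,0,0]],"turn":[[0.003,0.01,0.012],[0,0,0],[0,0,0],[0,0,0]],"hand":[0.01,0.01,0.01,0.01]}'
python3 -c "
from h import *
plan([572.7,-322.2,11],-92.5)"
```

```text
time: 9.0
tool_pos: [572.9, -318.6, 25.4]
eef_rot: [0.014, 0.708, -0.706, -0.015]
force: [0.1, -0.2, -0.9]
grip_width: 28.3
t 9.0 pos [ 572.9 -318.6   25.4] dist 14.8 rot 0.3 grip 28.3 F [ 0.1 -0.2 -0.9] rows 1
[0.0, 0.0144, 0.0036] [0.0023, 0.004, 0.0014]
```

```bash
python3 -m handwheel '{"xyz":[[0,0.004,0.0035],[0,0.004,0],[0,0,0]],"turn":[[0.002,0.004,0.001],[0,0,0],[0,0,0]],"hand":[0.01,0.01,0.01]}'
python3 -c "
from h import *
plan([572.7,-322.2,11],-92.5)"
```

```text
time: 9.38
tool_pos: [573.3, -322.9, 17.8]
eef_rot: [-0.016, -0.707, 0.707, 0.015]
force: [0.2, -0.1, -0.9]
grip_width: 28.7
t 9.38 pos [ 573.3 -322.9   17.8] dist 6.9 rot 0.1 grip 28.7 F [ 0.2 -0.1 -0.9] rows 1
[0.0006, 0.0068, -0.0007] [-0.0007, -0.0005, -0.0009]
```

```bash
python3 -m handwheel '{"xyz":[[0,0.003,-0.0007],[0,0.003,0],[0,0,0]],"turn":[[0,0,0],[0,0,0],[0,0,0]],"hand":[0.01,0.01,0.01]}'
python3 -c "
from h import *
plan([572.7,-322.2,11],-92.5)"
```

```text
time: 9.75
tool_pos: [573.6, -322.3, 11.9]
eef_rot: [-0.016, -0.707, 0.707, 0.015]
force: [-0.0, 0.3, -1.0]
grip_width: 28.7
t 9.75 pos [ 573.6 -322.3   11.9] dist 1.3 rot 0.1 grip 28.7 F [-0.   0.3 -1. ] rows 1
[0.0009, 0.0009, -0.0001] [-0.001, -0.0006, -0.0017]
```

No contact yet. I'll creep down further.

```bash
python3 -m handwheel '{"xyz":[[0,0.002,0],[0,0.0015,0],[0,0,0]],"turn":[[0,0,0],[0,0,0],[0,0,0]],"hand":[0.01,0.01,0.01]}'
```

```text
time: 10.12
tool_pos: [574.4, -321.6, 9.6]
eef_rot: [-0.016, -0.707, 0.707, 0.014]
force: [-0.6, 1.0, -1.0]
grip_width: 28.2
```

```bash
python3 -m handwheel '{"xyz":[[0,0.0015,0],[0,0,0]],"turn":[[0,0,0],[0,0,0]],"hand":[0.01,0.01]}'
```

```text
time: 10.38
tool_pos: [574.5, -321.6, 9.4]
eef_rot: [-0.017, -0.707, 0.707, 0.014]
force: [0.4, 1.4, -2.0]
grip_width: 28.8
```

```bash
python3 -m handwheel '{"xyz":[[0,0,0],[0,0,0],[0,0,0],[0,0,0]],"turn":[[0,0,0],[0,0,0],[0,0,0],[0,0,0]],"hand":[0.03,0.034,0.04,0.05]}'
python3 -m handwheel '{"xyz":[[0,-0.02,0],[0,-0.03,0],[0,-0.04,0],[0,-0.05,0],[0,-0.03,0],[0,0,0]],"turn":[[0,0,0],[0,0,0],[0,0,0],[0,0,0],[0,0,0],[0,0,0]],"hand":[0.05,0.05,0.05,0.05,0.05,0.05]}'
python3 - <<'E'
from h import *
p,d,W=cloud('wrist'); save('w8',p)
m=(W[...,2]>48)&(W[...,2]<70)&(abs(W[...,1]+321)<55)&(abs(W[...,0]-572)<120)
P=W[m];print(len(P),cv2.minAreaRect(P[:,:2].astype(np.float32)),np.percentile(P[:,2],[50,98]))
for n in ('top','scene'):
    p,d,W=cloud(n)
    m=(W[...,2]>49)&(W[...,2]<70)&(abs(W[...,1]+321)<55)&(abs(W[...,0]-572)<120)
    P=W[m];print(len(P),cv2.minAreaRect(P[:,:2].astype(np.float32)),np.percentile(P[:,2],[50,98]))
E
```

```text
time: 10.88
tool_pos: [574.7, -322.1, 9.0]
eef_rot: [-0.017, -0.706, 0.707, 0.014]
force: [-0.4, 0.7, 0.0]
grip_width: 50.1
time: 11.62
tool_pos: [574.8, -322.1, 192.6]
eef_rot: [-0.019, -0.706, 0.708, 0.012]
force: [0.4, -0.3, -0.6]
grip_width: 50.1
7400 ((573.6856689453125, -326.6376953125), (38.21516799926758, 199.71331787109375), 87.23995971679688) [56.4771359  59.27069582]
700 ((572.224365234375, -314.8284912109375), (39.76525115966797, 199.0359344482422), 86.92423248291016) [55.93515873 61.22355823]
1263 ((574.4588623046875, -321.6469421386719), (47.829158782958984, 201.52821350097656), 87.03773498535156) [56.78478269 61.09244306]
```

View pics/w8.png

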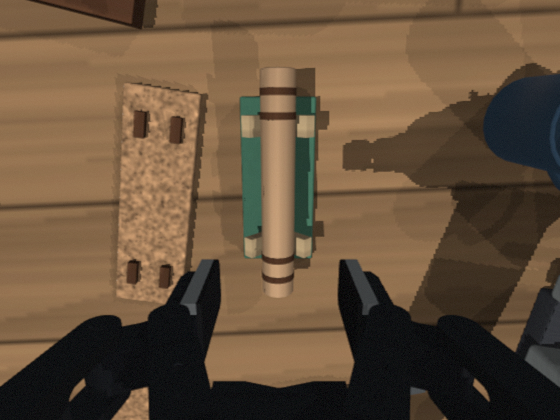

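The spindle is seated: its top is at about 58 mm, x about 573.5 and yaw -2.8° against the cradle's -2.5°. Next is the thick panel.

```bash
python3 -c "
from h import *
plan([525,193,195],22.3,20,n=14)"
```

```text
t 11.78 pos [ 572.9 -321.3  187.5] dist 516.6 rot 115.9 grip 50.3 F [ 0.3  0.1 -0.3] rows 14
[0.005, -0.0006, -0.0365] [0.0157, -0.1414, 0.0249]
[-0.0002, -0.0012, -0.0369] [0.0157, -0.1414, 0.0249]
[-0.0054, -0.0017, -0.0365] [0.0157, -0.1414, 0.0249]
[-0.0106, -0.0021, -0.0353] [0.0157, -0.1414, 0.0249]
[-0.0155, -0.0023, -0.0334] [0.0157, -0.1414, 0.0249]
[-0.0201, -0.0024, -0.0309] [0.0157, -0.1414, 0.0249]
[-0.0243, -0.0023, -0.0277] [0.0157, -0.1414, 0.0249]
[-0.028, -0.002, -0.0239] [0.0157, -0.1414, 0.0249]
[-0.0311, -0.0016, -0.0197] [0.0157, -0.1414, 0.0249]
[-0.0336, -0.0011, -0.0151] [0.0157, -0.1414, 0.0249]
[-0.0355, -0.0004, -0.0102] [0.0157, -0.1414, 0.0249]
[-0.0365, 0.0003, -0.0051] [0.0157, -0.1414, 0.0249]
[-0.0369, 0.0012, 0.0001] [0.0157, -0.1414, 0.0249]
[-0.0365, 0.0022, 0.0053] [0.0157, -0.1414, 0.0249]
```

```bash
python3 -m handwheel '{"xyz":[[0.005,-0.0006,-0.0365],[0,-0.001,-0.037],[-0.0055,-0.002,-0.0365],[-0.0105,-0.002,-0.035],[-0.0155,-0.002,-0.0335],[-0.02,-0.0025,-0.031],[-0.0245,-0.002,-0.028],[-0.028,-0.002,-0.024],[-0.031,-0.0015,-0.02],[-0.0335,-0.001,-0.015],[-0.0355,0,-0.01],[0,0,0]],"turn":[[0.016,-0.141,0.025],[0.016,-0.141,0.025],[0.016,-0.141,0.025],[0.016,-0.141,0.025],[0.016,-0.141,0.025],[0.016,-0.141,0.025],[0.016,-0.141,0.025],[0.016,-0.141,0.025],[0.016,-0.141,0.025],[0.016,-0.141,0.025],[0.016,-0.141,0.025],[0,0,0]],"hand":[0.05,0.05,0.05,0.05,0.05,0.05,0.05,0.05,0.05,0.05,0.05,0.05]}'
python3 -c "
from h import *
plan([525,193,195],22.3,20)"
```

```text
time: 13.28
tool_pos: [513.0, 95.6, 172.5]
eef_rot: [-0.414, 0.444, -0.546, 0.577]
force: [0.2, -0.4, 0.8]
grip_width: 50.1
t 13.28 pos [513.   95.6 172.5] dist 100.7 rot 22.4 grip 50.1 F [ 0.2 -0.4  0.8] rows 3
[-0.0328, -0.0042, 0.0056] [0.0234, -0.1269, 0.0192]
[-0.0319, -0.0034, 0.0098] [0.0234, -0.1269, 0.0192]
[-0.0305, -0.0025, 0.0138] [0.0234, -0.1269, 0.0192]
```

```bash
python3 -m handwheel '{"xyz":[[-0.033,-0.006,0.0055],[-0.032,-0.006,0.01],[-0.0305,-0.004,0.014],[0,0,0],[0,0,0]],"turn":[[0.023,-0.127,0.019],[0.023,-0.127,0.019],[0.023,-0.127,0.019],[0,0,0],[0,0,0]],"hand":[0.05,0.05,0.05,0.05,0.05]}'
python3 - <<'E'
from h import *
plan([525,193,195],22.3,20)
p,d,W=cloud('wrist'); save('w9',p); np.savez('w9.npz',W=W,p=p)
o,R,t=tool()
Rp=Rt(22.3,20); Rp=np.stack([Rp[:,2],-Rp[:,0],-Rp[:,1]],1) # panel axes
L=(W-np.array([544.3,200.6,136.5]))@Rp
print('pts in panel-top frame')
m=(abs(L[...,2])<4)&(abs(L[...,0])<20)&(abs(L[...,1])<70)
P=L[m];print(len(P),np.percentile(P,[2,50,98],axis=0).round(1)); r=cv2.minAreaRect(P[:,:2].astype(np.float32));print(r)
E
```

```text
time: 13.9
tool_pos: [521.7, 189.6, 195.3]
eef_rot: [-0.48, 0.322, -0.455, 0.678]
force: [-0.1, -0.5, -0.9]
grip_width: 49.8
t 13.9 pos [521.7 189.6 195.3] dist 4.8 rot 0.6 grip 49.8 F [-0.1 -0.5 -0.9] rows 1
[-0.0019, 0.0017, 0.004] [0.0108, -0.0007, -0.0002]
pts in panel-top frame
3603 [[ -9.  -43.3  -1.2]
 [ -0.3   3.7   0.3]
 [  8.2  43.3   1.6]]
((-0.3784055709838867, -0.6864585876464844), (18.03695297241211, 90.41365051269531), 0.00830527301877737)
```

View pics/w9.png

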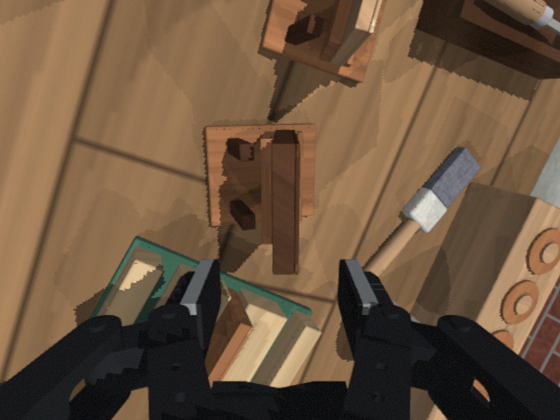

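The fit is excellent: the top edge comes out 18.0 x 90.4 mm with 0.0° residual. Descending along the panel.

```bash
python3 -c "
from h import *
plan([562.6,207.3,82.1],22.3,20,n=5)"
```

```text
t 13.95 pos [521.7 189.7 195.4] dist 121.7 rot 0.6 grip 50.1 F [-0.1 -0.2 -0.5] rows 5
[-0.0002, 0.0243, 0.0009] [0.0021, -0.0001, -0.0]
[-0.0002, 0.0243, 0.0008] [0.0021, -0.0001, -0.0]
[-0.0002, 0.0243, 0.0008] [0.0021, -0.0001, -0.0]
[-0.0002, 0.0243, 0.0007] [0.0021, -0.0001, -0.0]
[-0.0002, 0.0243, 0.0007] [0.0021, -0.0001, -0.0]
```

```bash
python3 -m handwheel '{"xyz":[[0,0.015,0.004],[0,0.02,0],[0,0,0]],"turn":[[0.011,0,0],[0,0,0],[0,0,0]],"hand":[0.05,0.05,0.05]}'
python3 -c "
from h import *
plan([562.6,207.3,82.1],22.3,20,n=3)"
```

```text
time: 14.32
tool_pos: [536.7, 191.2, 161.7]
eef_rot: [-0.475, 0.323, -0.459, 0.678]
force: [0.0, -0.5, 0.7]
grip_width: 50.2
t 14.32 pos [536.7 191.2 161.7] dist 85.2 rot 0.6 grip 50.2 F [ 0.  -0.5  0.7] rows 3
[-0.0018, 0.0283, 0.0004] [0.0008, -0.0031, 0.0009]
[-0.0017, 0.0283, 0.0004] [0.0008, -0.0031, 0.0009]
[-0.0017, 0.0283, 0.0004] [0.0008, -0.0031, 0.0009]
```

```bash
python3 -m handwheel '{"xyz":[[-0.005,0.015,0.001],[0,0.02,0],[0,0.02,0],[0,0.015,0],[0,0,0]],"turn":[[0.002,-0.009,0.002],[0,0,0],[0,0,0],[0,0,0],[0,0,0]],"hand":[0.05,0.05,0.05,0.05,0.05]}'
python3 - <<'E'
from h import *
plan([562.6,207.3,82.1],22.3,20,n=1)
p,d,W=cloud('wrist'); save('w10',p)
E
```

```text
time: 14.95
tool_pos: [559.6, 204.9, 94.1]
eef_rot: [-0.476, 0.32, -0.458, 0.68]
force: [1.1, 0.4, -0.1]
grip_width: 50.1
t 14.95 pos [559.6 204.9  94.1] dist 12.6 rot 0.2 grip 50.1 F [ 1.1  0.4 -0.1] rows 1
[-0.0011, 0.0125, -0.0006] [-0.0011, -0.0025, 0.002]
```

View pics/w10.png

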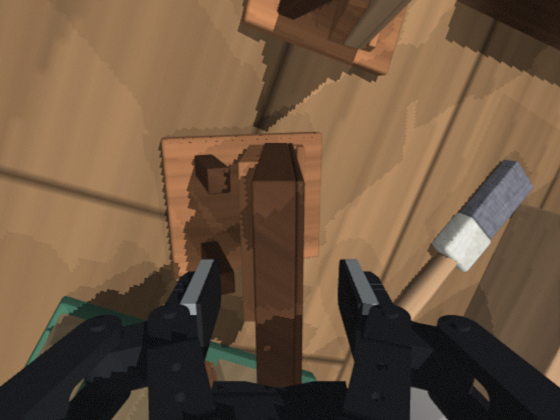

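```bash
python3 -m handwheel '{"xyz":[[-0.001,0.006,-0.0005],[0,0.006,0],[0,0,0]],"turn":[[0,0,0],[0,0,0],[0,0,0]],"hand":[0.05,0.05,0.05]}'
python3 -m handwheel '{"xyz":[[0,0,0],[0,0,0],[0,0,0],[0,0,0]],"turn":[[0,0,0],[0,0,0],[0,0,0],[0,0,0]],"hand":[0.03,0.018,0.005,0.005]}' 60
python3 -c "
from h import *
plan([562.6,207.3,82.1],22.3,20,n=1)"
```

```text
time: 15.38
tool_pos: [563.9, 207.7, 84.5]
eef_rot: [-0.475, 0.318, -0.459, 0.68]
force: [-0.2, -0.3, 0.6]
grip_width: 49.8
time: 15.88
tool_pos: [563.9, 207.6, 85.0]
eef_rot: [-0.475, 0.318, -0.459, 0.68]
force: [0.4, 0.2, -1.8]
grip_width: 17.2
t 15.88 pos [563.9 207.6  85. ] dist 3.2 rot 0.4 grip 17.2 F [ 0.4  0.2 -1.8] rows 1
[-0.0002, 0.0022, -0.0023] [-0.0052, -0.0022, 0.0033]
```

```bash
python3 -m handwheel '{"xyz":[[0,-0.01,0],[0,-0.02,0],[0,-0.025,0],[0,-0.025,0],[0,-0.02,0],[0,0,0]],"turn":[[0,0,0],[0,0,0],[0,0,0],[0,0,0],[0,0,0],[0,0,0]],"hand":[0.005,0.005,0.005,0.005,0.005,0.005]}'
python3 - <<'E'
from h import *
plan([635,30,185],-10.3,0,n=7)
p,d,W=cloud('scene'); save('s11',p)
E
```

```text
time: 16.62
tool_pos: [530.0, 194.8, 183.8]
eef_rot: [-0.475, 0.318, -0.458, 0.681]
force: [0.1, -0.1, -2.0]
grip_width: 17.0
t 16.62 pos [530.  194.8 183.8] dist 195.5 rot 38.2 grip 17.0 F [ 0.1 -0.1 -2. ] rows 7
[0.0275, 0.0016, 0.0047] [-0.0495, 0.0803, -0.0141]
[0.027, 0.0017, 0.007] [-0.0495, 0.0803, -0.0141]
[0.0263, 0.0017, 0.0092] [-0.0495, 0.0803, -0.0141]
[0.0255, 0.0016, 0.0114] [-0.0495, 0.0803, -0.0141]
[0.0244, 0.0013, 0.0134] [-0.0495, 0.0803, -0.0141]
[0.0233, 0.0009, 0.0154] [-0.0495, 0.0803, -0.0141]
[0.0219, 0.0004, 0.0173] [-0.0495, 0.0803, -0.0141]
```

View pics/s11.png

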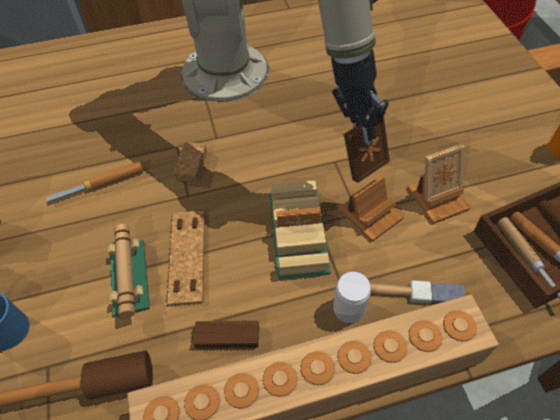

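The thick panel is clear of its easel and held straight, and the spindle is in the cradle. Carrying the panel to the wide slot.

```bash
python3 -m handwheel '{"xyz":[[0.0275,0.0015,0.005],[0.027,0.0015,0.007],[0.0265,0.0015,0.009],[0.0255,0.0015,0.0115],[0.0245,0.001,0.0135],[0.023,0.001,0.0155],[0.018,0,0.014],[0,0,0],[0,0,0]],"turn":[[-0.05,0.08,-0.014],[-0.05,0.08,-0.014],[-0.05,0.08,-0.014],[-0.05,0.08,-0.014],[-0.05,0.08,-0.014],[-0.05,0.08,-0.014],[-0.05,0.08,-0.014],[0,0,0],[0,0,0]],"hand":[0.005,0.005,0.005,0.005,0.005,0.005,0.005,0.005,0.005]}'
python3 - <<'E'
from h import *
plan([635.4,30,130],-10.3,0)
p,d,W=cloud('wrist'); save('w12',p)
o,R,t=tool(); L=(W-t)@R
a=np.radians(-10.3); ex=np.array([np.cos(a),np.sin(a)]); ey=np.array([-ex[1],ex[0]])
dd=W[...,:2]-[566.5,42.5]; X=dd@ex; Y=dd@ey
h=[]
for b in range(20,120,2):
    k=(X>=b)&(X<b+2)&(Y>20)&(Y<48)&(W[...,2]<60); h.append((b+1,int(np.median(W[k,2])) if k.sum()>3 else None))
print(h)
m=(W[...,2]>40)&(W[...,2]<55)&(X>85)&(X<103); print('Y range',np.percentile(Y[m],[0.5,99.5]))
# held panel
m=(abs(L[...,2])<15)&(L[...,1]>-62)&(L[...,1]<-45)&(L[...,0]<-15); P=L[m]; print(len(P), np.percentile(P,[1,50,99],axis=0).round(1))
E
```

```text
time: 17.8
tool_pos: [631.1, 29.1, 170.9]
eef_rot: [-0.459, 0.551, -0.54, 0.44]
force: [0.3, 0.5, -0.8]
grip_width: 17.1
t 17.8 pos [631.1  29.1 170.9] dist 41.1 rot 1.9 grip 17.1 F [ 0.3  0.5 -0.8] rows 1
[-0.0022, 0.0408, 0.0052] [0.0292, -0.0131, 0.0107]
[(21, 47), (23, 47), (25, 47), (27, 47), (29, 47), (31, 47), (33, 47), (35, 47), (37, 47), (39, 47), (41, 47), (43, 47), (45, 47), (47, 47), (49, 47), (51, 47), (53, 47), (55, 47), (57, 47), (59, 21), (61, 12), (63, 12), (65, 12), (67, 12), (69, 11), (71, 12), (73, 12), (75, 12), (77, 12), (79, 12), (81, 12), (83, 44), (85, 47), (87, 47), (89, 47), (91, 47), (93, 47), (95, 47), (97, 47), (99, 47), (101, 47), (103, 47), (105, 46), (107, None), (109, None), (111, 0), (113, 0), (115, 0), (117, 0), (119, 0)]
Y range [-48.90278594  49.51676037]
5443 [[-45.8 -57.2  -8.5]
 [-32.5 -55.7   0.1]
 [-15.3 -46.5   9. ]]
```

View pics/w12.png

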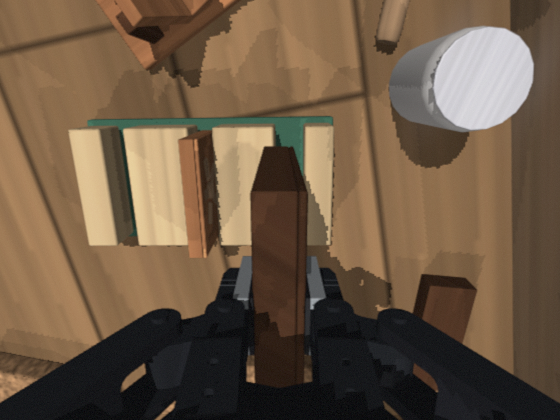

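```bash
python3 -m handwheel '{"xyz":[[-0.0022,0.005,0.005],[0,0.01,0],[0,0.01,0],[0,0,0]],"turn":[[0.029,-0.013,0.011],[0,0,0],[0,0,0],[0,0,0]],"hand":[0.005,0.005,0.005,0.005]}'
python3 -c "
from h import *
plan([635.6,30.1,110],-10.3,0)"
```

```text
time: 18.35
tool_pos: [634.2, 32.3, 144.3]
eef_rot: [-0.455, 0.542, -0.542, 0.454]
force: [-1.7, -0.5, -1.4]
grip_width: 17.5
t 18.35 pos [634.2  32.3 144.3] dist 34.4 rot 0.3 grip 17.5 F [-1.7 -0.5 -1.4] rows 1
[0.0019, 0.0343, 0.0018] [0.0004, 0.0045, 0.0004]
```

```bash
python3 -m handwheel '{"xyz":[[0.002,0.01,0.002],[0,0.012,0],[0,0.008,0],[0,0,0]],"turn":[[0,0.0045,0],[0,0,0],[0,0,0],[0,0,0]],"hand":[0.005,0.005,0.005,0.005]}'
python3 -c "
from h import *
plan([635.6,30.1,67],-10.3,0)"
```

```text
time: 18.85
tool_pos: [635.8, 29.7, 111.8]
eef_rot: [-0.453, 0.543, -0.543, 0.453]
force: [0.2, 1.6, -1.3]
grip_width: 17.6
t 18.85 pos [635.8  29.7 111.8] dist 44.8 rot 0.1 grip 17.6 F [ 0.2  1.6 -1.3] rows 1
[-0.0004, 0.0448, -0.0002] [0.0011, -0.0005, 0.0006]
```

```bash
python3 -m handwheel '{"xyz":[[0,0.007,0],[0,0.008,0],[0,0.008,0],[0,0,0]],"turn":[[0,0,0],[0,0,0],[0,0,0],[0,0,0]],"hand":[0.005,0.005,0.005,0.005]}'
python3 -c "
from h import *
plan([635.6,30.1,67],-10.3,0)"
```

```text
time: 19.35
tool_pos: [635.9, 29.8, 87.5]
eef_rot: [-0.453, 0.543, -0.543, 0.453]
force: [0.0, -0.7, -2.0]
grip_width: 17.3
t 19.35 pos [635.9  29.8  87.5] dist 20.5 rot 0.1 grip 17.3 F [ 0.  -0.7 -2. ] rows 1
[-0.0003, 0.0205, -0.0004] [0.0007, -0.0005, 0.0005]
```

```bash
python3 -m handwheel '{"xyz":[[0,0.006,0],[0,0.006,0],[0,0.004,0],[0,0,0]],"turn":[[0,0,0],[0,0,0],[0,0,0],[0,0,0]],"hand":[0.005,0.005,0.005,0.005]}'
python3 -m handwheel '{"xyz":[[0,0.002,0],[0,0.002,0],[0,0,0]],"turn":[[0,0,0],[0,0,0],[0,0,0]],"hand":[0.005,0.005,0.005]}'
```

```text
time: 19.85
tool_pos: [636.1, 29.8, 70.6]
eef_rot: [0.453, -0.543, 0.543, -0.453]
force: [0.0, -0.5, -0.5]
grip_width: 17.4
time: 20.23
tool_pos: [636.5, 29.9, 66.8]
eef_rot: [0.453, -0.543, 0.543, -0.453]
force: [0.4, 1.0, -2.1]
grip_width: 17.2
```

```bash
python3 -m handwheel '{"xyz":[[0,0.002,0],[0,0.002,0],[0,0.001,0]],"turn":[[0,0,0],[0,0,0],[0,0,0]],"hand":[0.005,0.005,0.005]}'
```

```text
time: 20.6
tool_pos: [637.1, 30.1, 66.6]
eef_rot: [0.452, -0.542, 0.544, -0.454]
force: [-0.7, 0.3, 1.3]
grip_width: 17.2
```

Descent has stopped and the vertical force has turned upward, so the panel is on the floor. Releasing and retreating.

```bash
python3 -m handwheel '{"xyz":[[0,0,0],[0,0,0],[0,0,0],[0,0,0]],"turn":[[0,0,0],[0,0,0],[0,0,0],[0,0,0]],"hand":[0.019,0.024,0.035,0.05]}'
python3 -m handwheel '{"xyz":[[0,-0.02,0],[0,-0.03,0],[0,-0.04,0],[0,-0.04,0],[0,0,0]],"turn":[[0,0,0],[0,0,0],[0,0,0],[0,0,0],[0,0,0]],"hand":[0.05,0.05,0.05,0.05,0.05]}'
python3 - <<'E'
from h import *
o,R,t=tool()
p,d,W=cloud('wrist'); save('w13',p)
a=np.radians(-10.3); ex=np.array([np.cos(a),np.sin(a)]); ey=np.array([-ex[1],ex[0]])
dd=W[...,:2]-[566.5,42.5]; X=dd@ex; Y=dd@ey
for x0,z0,z1 in((70,112,130),(0,75,90)):
    m=(abs(X-x0)<25)&(abs(Y)<60)&(W[...,2]>z0)&(W[...,2]<z1)
    print(m.sum(),cv2.minAreaRect(np.stack([X[m],Y[m]],1).astype(np.float32)),np.median(W[m,2]))
# T thin panel target
T=np.array([543.6,367.1,134.5]);Rp=Rt(6.7,20); zp=-Rp[:,1]
print('standoff',T+60*zp,'grasp',T-57*zp)
plan(T+60*zp,6.7,20,n=9)
E
```

```text
time: 21.1
tool_pos: [637.5, 30.2, 66.5]
eef_rot: [0.452, -0.542, 0.544, -0.454]
force: [0.3, 0.3, -0.9]
grip_width: 49.7
time: 21.72
tool_pos: [637.5, 31.0, 206.6]
eef_rot: [0.451, -0.541, 0.545, -0.455]
force: [0.1, 0.0, -0.1]
grip_width: 49.8
3091 ((71.8291244506836, 1.1065101623535156), (90.01695251464844, 17.865564346313477), 89.59973907470703) 122.1456260593877
2009 ((0.7500300407409668, -0.6722373962402344), (14.591385841369629, 90.26451110839844), 0.07402235269546509) 82.00252861962264
standoff [523.21893793 364.70577547 190.88155725] grasp [562.96200897 369.37451331  80.93752062]
t 21.77 pos [636.6  30.8 204.5] dist 352.9 rot 26.0 grip 50.0 F [-0.  -0.5 -0.4] rows 9
[-0.0343, 0.0014, -0.019] [0.038, -0.0326, 0.0058]
[-0.0349, 0.0009, -0.0179] [0.038, -0.0326, 0.0058]
[-0.0354, 0.0005, -0.0168] [0.038, -0.0326, 0.0058]
[-0.0359, 0.0001, -0.0157] [0.038, -0.0326, 0.0058]
[-0.0364, -0.0003, -0.0145] [0.038, -0.0326, 0.0058]
[-0.0369, -0.0006, -0.0133] [0.038, -0.0326, 0.0058]
[-0.0373, -0.0009, -0.012] [0.038, -0.0326, 0.0058]
[-0.0377, -0.0011, -0.0108] [0.038, -0.0326, 0.0058]
[-0.038, -0.0013, -0.0095] [0.038, -0.0326, 0.0058]
```

View pics/w13.png

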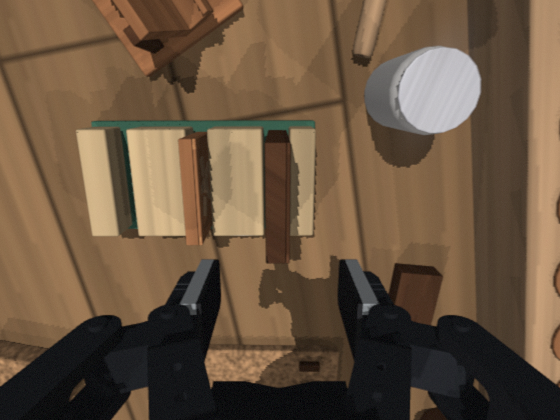

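The thick panel is fully down: its top is at 122 mm, 1.8 mm across and 1.1 mm along from centre. The drying panel hasn't moved. Next is the thin panel.

```bash
python3 -m handwheel '{"xyz":[[-0.0345,0.0015,-0.019],[-0.035,0.001,-0.018],[-0.0355,0,-0.017],[-0.036,0,-0.0155],[-0.0365,0,-0.0145],[-0.037,-0.001,-0.013],[-0.037,-0.001,-0.012],[-0.037,-0.001,-0.011],[-0.03,-0.001,-0.008],[0,0,0],[0,0,0]],"turn":[[0.038,-0.033,0.006],[0.038,-0.033,0.006],[0.038,-0.033,0.006],[0.038,-0.033,0.006],[0.038,-0.033,0.006],[0.038,-0.033,0.006],[0.038,-0.033,0.006],[0.038,-0.033,0.006],[0.038,-0.033,0.006],[0,0,0],[0,0,0]],"hand":[0.05,0.05,0.05,0.05,0.05,0.05,0.05,0.05,0.05,0.05,0.05]}'
python3 - <<'E'
from h import *
T=np.array([543.6,367.1,134.5]);Q=Rt(6.7,20); Rp=np.stack([Q[:,2],-Q[:,0],-Q[:,1]],1)
p,d,W=cloud('wrist'); save('w14',p)
L=(W-T)@Rp
m=(abs(L[...,2])<4)&(abs(L[...,0])<20)&(abs(L[...,1])<70)
P=L[m];print(len(P),np.percentile(P,[2,50,98],axis=0).round(1)); r=cv2.minAreaRect(P[:,:2].astype(np.float32));print(r)
T2=T+Rp@[r[0][0],r[0][1],np.median(P[:,2])]; g=T2-57*Rp[:,2]; print('T',T2,'grasp',g)
plan(g,6.7,20,n=5)
E
```

```text
time: 23.15
tool_pos: [516.1, 362.1, 184.9]
eef_rot: [-0.432, 0.377, -0.542, 0.615]
force: [0.5, -0.1, -0.3]
grip_width: 50.3
2574 [[ -5.4 -42.3  -0.7]
 [  0.3   4.2   0.9]
 [  6.1  44.1   2.3]]
((0.4532895088195801, 0.3080635070800781), (12.063455581665039, 89.73702239990234), 0.038681406527757645)
T [543.66857151 367.41823715 135.53620683] grasp [563.03058048 369.69275046  81.97372744]
t 23.2 pos [515.9 362.3 184.9] dist 113.5 rot 0.8 grip 49.8 F [ 0.3  0.2 -0. ] rows 5
[-0.0003, 0.0226, 0.0019] [-0.0002, 0.0027, -0.0001]
[-0.0003, 0.0226, 0.0019] [-0.0002, 0.0027, -0.0001]
[-0.0003, 0.0226, 0.0019] [-0.0002, 0.0027, -0.0001]
[-0.0003, 0.0226, 0.0019] [-0.0002, 0.0027, -0.0001]
[-0.0004, 0.0226, 0.0019] [-0.0002, 0.0027, -0.0001]
```

View pics/w14.png

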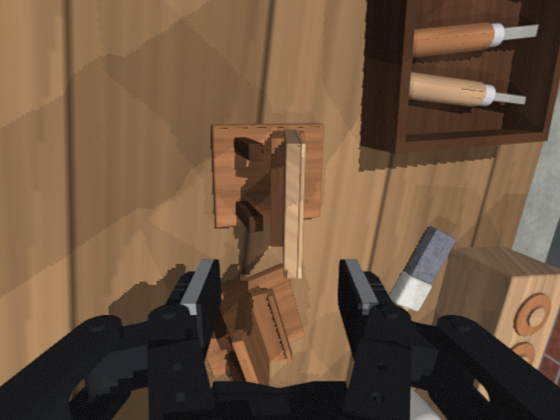

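```bash
python3 -m handwheel '{"xyz":[[-0.001,0.01,0.0095],[0,0.015,0],[0,0,0]],"turn":[[0,0.013,0],[0,0,0],[0,0,0]],"hand":[0.05,0.05,0.05]}'
python3 -c "
from h import *
plan([563,369.7,82],6.7,20,n=4)"
```

```text
time: 23.58
tool_pos: [536.6, 362.3, 162.4]
eef_rot: [-0.427, 0.382, -0.546, 0.61]
force: [-0.9, -0.5, -0.4]
grip_width: 50.1
t 23.57 pos [536.6 362.3 162.4] dist 85.0 rot 0.4 grip 50.1 F [-0.9 -0.5 -0.4] rows 4
[-0.0011, 0.0212, -0.0005] [-0.0, -0.0014, 0.0006]
[-0.0011, 0.0212, -0.0005] [-0.0, -0.0014, 0.0006]
[-0.0011, 0.0212, -0.0005] [-0.0, -0.0014, 0.0006]
[-0.0011, 0.0212, -0.0005] [-0.0, -0.0014, 0.0006]
```

```bash
python3 -m handwheel '{"xyz":[[-0.0044,0.015,-0.002],[0,0.02,0],[0,0.02,0],[0,0.018,0],[0,0,0]],"turn":[[0,-0.006,0.002],[0,0,0],[0,0,0],[0,0,0],[0,0,0]],"hand":[0.05,0.05,0.05,0.05,0.05]}'
python3 - <<'E'
from h import *
plan([563,369.7,82],6.7,20,n=1)
p,d,W=cloud('wrist'); save('w15',p)
E
```

```text
time: 24.2
tool_pos: [560.1, 368.8, 86.1]
eef_rot: [-0.43, 0.381, -0.544, 0.611]
force: [-0.4, 0.8, 0.2]
grip_width: 49.7
t 24.2 pos [560.1 368.8  86.1] dist 5.1 rot 0.2 grip 49.7 F [-0.4  0.8  0.2] rows 1
[-0.0005, 0.0048, 0.0014] [0.0028, 0.0008, 0.0016]
```

View pics/w15.png

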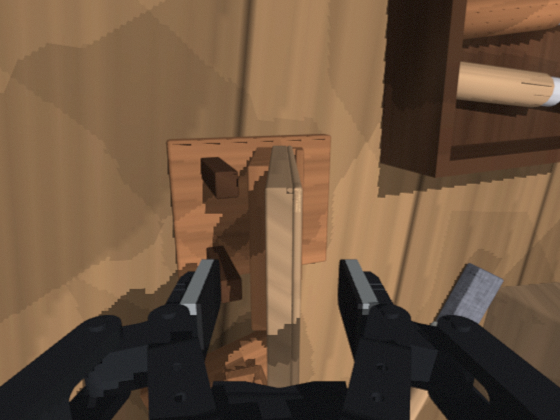

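```bash
python3 -m handwheel '{"xyz":[[0,0.003,0.0015],[0,0,0],[0,0,0],[0,0,0],[0,0,0]],"turn":[[0,0,0],[0,0,0],[0,0,0],[0,0,0],[0,0,0]],"hand":[0.05,0.03,0.015,0.002,0.002]}' 60
python3 - <<'E'
from h import *
o,R,t=tool(); T=np.array([543.67,367.42,135.5]);Q=Rt(6.7,20)
print('s',(T-t)@(-Q[:,1]),'lat',(t-T)@(-Q[:,0]),'x',(t-T)@Q[:,2],o['grip_width'])
E
```

```text
time: 24.88
tool_pos: [563.3, 371.0, 87.5]
eef_rot: [-0.428, 0.381, -0.544, 0.613]
force: [1.0, -0.7, -0.6]
grip_width: 11.0
s 51.92041681188313 lat 1.2510775090660422 x 2.255892047440191 11.020014640327666
```

```bash
python3 -m handwheel '{"xyz":[[0,-0.01,0],[0,-0.02,0],[0,-0.025,0],[0,-0.03,0],[0,-0.03,0],[0,-0.015,0],[0,0,0]],"turn":[[0,0,0],[0,0,0],[0,0,0],[0,0,0],[0,0,0],[0,0,0],[0,0,0]],"hand":[0.002,0.002,0.002,0.002,0.002,0.002,0.002]}'
python3 - <<'E'
from h import *
a=np.radians(-10.3); ex=np.array([np.cos(a),np.sin(a)])
s=np.array([566.5,42.5])-69.8*ex; print('narrow',s)
plan([*s,200],-10.3,0,n=10)
p,d,W=cloud('scene'); save('s16',p)
E
```

```text
time: 25.75
tool_pos: [515.1, 366.9, 220.1]
eef_rot: [-0.427, 0.38, -0.544, 0.615]
force: [0.5, 0.2, -1.5]
grip_width: 11.3
narrow [497.82482435  54.98039462]
t 25.75 pos [515.1 366.9 220.1] dist 313.0 rot 26.6 grip 11.3 F [ 0.5  0.2 -1.5] rows 10
[0.0308, -0.0001, -0.0058] [-0.0352, 0.0297, -0.0056]
[0.0309, 0.0003, -0.0049] [-0.0352, 0.0297, -0.0056]
[0.031, 0.0006, -0.004] [-0.0352, 0.0297, -0.0056]
[0.0311, 0.0009, -0.003] [-0.0352, 0.0297, -0.0056]
[0.0312, 0.0012, -0.002] [-0.0352, 0.0297, -0.0056]
[0.0313, 0.0014, -0.0011] [-0.0352, 0.0297, -0.0056]
[0.0313, 0.0016, -0.0001] [-0.0352, 0.0297, -0.0056]
[0.0312, 0.0017, 0.0009] [-0.0352, 0.0297, -0.0056]
[0.0312, 0.0019, 0.0019] [-0.0352, 0.0297, -0.0056]
[0.0311, 0.002, 0.0029] [-0.0352, 0.0297, -0.0056]
```

View pics/s16.png

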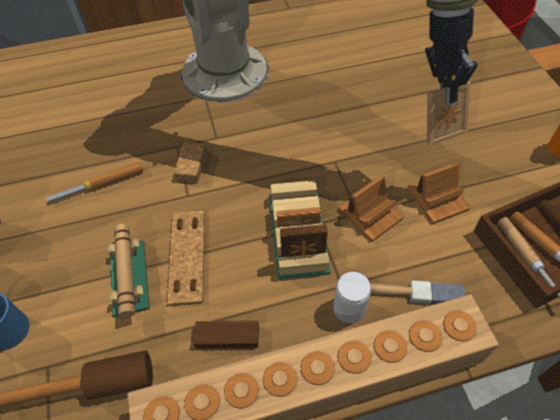

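The thin panel is held, and the thick panel stands in the wide slot. Carrying the thin panel to the narrow slot.

```bash
python3 -m handwheel '{"xyz":[[0.031,0,-0.006],[0.031,0,-0.005],[0.031,0.0005,-0.004],[0.031,0.001,-0.003],[0.031,0.001,-0.002],[0.031,0.0015,-0.001],[0.031,0.0015,0],[0.031,0.0015,0.001],[0.031,0.002,0.002],[0.024,0.002,0.002],[0,0,0],[0,0,0]],"turn":[[-0.035,0.03,-0.0055],[-0.035,0.03,-0.0055],[-0.035,0.03,-0.0055],[-0.035,0.03,-0.0055],[-0.035,0.03,-0.0055],[-0.035,0.03,-0.0055],[-0.035,0.03,-0.0055],[-0.035,0.03,-0.0055],[-0.035,0.03,-0.0055],[-0.035,0.03,-0.0055],[0,0,0],[0,0,0]],"hand":[0.002,0.002,0.002,0.002,0.002,0.002,0.002,0.002,0.002,0.002,0.002,0.002]}'
python3 - <<'E'
from h import *
plan([497.8,55,160],-10.3,0)
p,d,W=cloud('wrist'); save('w17',p)
o,R,t=tool(); L=(W-t)@R
a=np.radians(-10.3); ex=np.array([np.cos(a),np.sin(a)]); ey=np.array([-ex[1],ex[0]])
dd=W[...,:2]-[566.5,42.5]; X=dd@ex; Y=dd@ey
h=[]
for b in range(-110,-45,1):
    k=(X>=b)&(X<b+1)&(Y>15)&(Y<48)&(W[...,2]<60); h.append((b+.5,int(np.median(W[k,2])) if k.sum()>3 else None))
print(h)
m=(W[...,2]>40)&(W[...,2]<52)&(X>-103)&(X<-85); print('Y range',np.percentile(Y[m],[0.5,99.5]))
m=(abs(L[...,2])<15)&(L[...,1]>-62)&(L[...,1]<-40)&(L[...,0]<-15); P=L[m]; print(len(P), np.percentile(P,[1,50,99],axis=0).round(1))
E
```

```text
time: 27.3
tool_pos: [490.9, 48.4, 183.5]
eef_rot: [-0.459, 0.554, -0.54, 0.438]
force: [-0.6, -0.1, -0.2]
grip_width: 10.7
t 27.3 pos [490.9  48.4 183.5] dist 25.4 rot 2.2 grip 10.7 F [-0.6 -0.1 -0.2] rows 1
[-0.0081, 0.0232, 0.0062] [0.0341, -0.0168, 0.0099]
[(-109.5, 0), (-108.5, None), (-107.5, None), (-106.5, None), (-105.5, None), (-104.5, 45), (-103.5, 46), (-102.5, 47), (-101.5, 47), (-100.5, 47), (-99.5, 47), (-98.5, 47), (-97.5, 47), (-96.5, 47), (-95.5, 47), (-94.5, 47), (-93.5, 47), (-92.5, 47), (-91.5, 46), (-90.5, 47), (-89.5, 47), (-88.5, 47), (-87.5, 47), (-86.5, 47), (-85.5, 47), (-84.5, 47), (-83.5, 47), (-82.5, 47), (-81.5, 47), (-80.5, 47), (-79.5, 46), (-78.5, 34), (-77.5, 12), (-76.5, 12), (-75.5, 12), (-74.5, 12), (-73.5, 12), (-72.5, 12), (-71.5, 12), (-70.5, 12), (-69.5, 12), (-68.5, 12), (-67.5, 12), (-66.5, 11), (-65.5, 12), (-64.5, 12), (-63.5, 12), (-62.5, 12), (-61.5, 12), (-60.5, 26), (-59.5, 46), (-58.5, 47), (-57.5, 47), (-56.5, 47), (-55.5, 47), (-54.5, 47), (-53.5, 47), (-52.5, 47), (-51.5, 47), (-50.5, 47), (-49.5, 47), (-48.5, 47), (-47.5, 47), (-46.5, 47), (-45.5, 47)]
Y range [-48.77799534  48.96245605]
3313 [[-44.2 -53.7  -5.7]
 [-31.7 -52.2   0. ]
 [-15.4 -41.    6. ]]
```

View pics/w17.png

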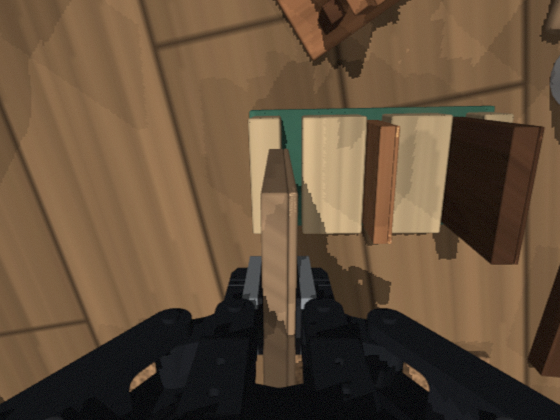

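```bash
python3 -m handwheel '{"xyz":[[-0.009,0.004,0.0065],[0,0.008,0],[0,0.01,0],[0,0,0]],"turn":[[0.034,-0.017,0.01],[0,0,0],[0,0,0],[0,0,0]],"hand":[0.002,0.002,0.002,0.002]}'
python3 -c "
from h import *
plan([498.2,56.1,115],-10.3,0,n=3)"
```

```text
time: 27.85
tool_pos: [498.2, 58.5, 159.8]
eef_rot: [-0.455, 0.542, -0.542, 0.454]
force: [-0.5, 0.4, -1.1]
grip_width: 11.0
t 27.85 pos [498.2  58.5 159.8] dist 44.9 rot 0.3 grip 11.0 F [-0.5  0.4 -1.1] rows 3
[0.0008, 0.0149, 0.0002] [0.0001, 0.0017, 0.0001]
[0.0008, 0.0149, 0.0002] [0.0001, 0.0017, 0.0001]
[0.0008, 0.0149, 0.0002] [0.0001, 0.0017, 0.0001]
```

```bash
python3 -m handwheel '{"xyz":[[0.002,0.012,0],[0,0.015,0],[0,0.012,0],[0,0,0],[0,0,0]],"turn":[[0,0.005,0],[0,0,0],[0,0,0],[0,0,0],[0,0,0]],"hand":[0.002,0.002,0.002,0.002,0.002]}'
python3 -c "
from h import *
plan([498.2,56.1,70],-10.3,0,n=1)"
```

```text
time: 28.48
tool_pos: [497.4, 55.9, 117.5]
eef_rot: [-0.453, 0.543, -0.543, 0.452]
force: [-0.1, -0.7, -1.3]
grip_width: 10.9
t 28.48 pos [497.4  55.9 117.5] dist 47.5 rot 0.1 grip 10.9 F [-0.1 -0.7 -1.3] rows 1
[-0.0003, 0.0475, 0.0008] [0.0019, -0.001, 0.0005]
```

```bash
python3 -m handwheel '{"xyz":[[0,0.006,0.0008],[0,0.008,0],[0,0.008,0],[0,0,0]],"turn":[[0.002,0,0],[0,0,0],[0,0,0],[0,0,0]],"hand":[0.002,0.002,0.002,0.002]}'
python3 -c "
from h import *
plan([498.2,56.1,70],-10.3,0,n=1)"
```

```text
time: 28.98
tool_pos: [498.7, 55.8, 94.5]
eef_rot: [0.453, -0.543, 0.544, -0.453]
force: [-1.1, 0.3, -0.7]
grip_width: 11.3
t 28.98 pos [498.7  55.8  94.5] dist 24.5 rot 0.1 grip 11.3 F [-1.1  0.3 -0.7] rows 1
[-0.0002, 0.0245, -0.0006] [-0.0014, -0.0011, 0.0003]
```

```bash
python3 -m handwheel '{"xyz":[[0,0.007,0],[0,0.007,0],[0,0.004,0],[0,0,0]],"turn":[[0,0,0],[0,0,0],[0,0,0],[0,0,0]],"hand":[0.002,0.002,0.002,0.002]}'
python3 -m handwheel '{"xyz":[[0,0.002,0],[0,0.002,0],[0,0.001,0]],"turn":[[0,0,0],[0,0,0],[0,0,0]],"hand":[0.002,0.002,0.002]}'
```

```text
time: 29.48
tool_pos: [498.7, 55.8, 75.2]
eef_rot: [0.453, -0.543, 0.544, -0.453]
force: [0.6, -0.1, -0.5]
grip_width: 11.4
time: 29.85
tool_pos: [499.2, 55.9, 70.4]
eef_rot: [0.452, -0.542, 0.544, -0.453]
force: [-1.2, 0.4, -1.0]
grip_width: 11.3
```

```bash
python3 -m handwheel '{"xyz":[[0,0.002,0],[0,0.002,0],[0,0.001,0]],"turn":[[0,0,0],[0,0,0],[0,0,0]],"hand":[0.002,0.002,0.002]}'
python3 -m handwheel '{"xyz":[[0,0.002,0],[0,0.002,0]],"turn":[[0,0,0],[0,0,0]],"hand":[0.002,0.002]}'
```

```text
time: 30.22
tool_pos: [500.4, 55.8, 69.8]
eef_rot: [0.452, -0.541, 0.545, -0.454]
force: [-1.8, 0.1, 1.6]
grip_width: 11.2
time: 30.48
tool_pos: [501.2, 55.7, 69.8]
eef_rot: [0.451, -0.541, 0.546, -0.454]
force: [-11.0, -3.4, 23.4]
grip_width: 11.2
```

The panel is on the slot floor: it stalls at TCP z = 69.8, where 70 was expected, and the force is upward. Releasing.

```bash
python3 -m handwheel '{"xyz":[[0,-0.001,0],[0,0,0],[0,0,0],[0,0,0],[0,0,0]],"turn":[[0,0,0],[0,0,0],[0,0,0],[0,0,0],[0,0,0]],"hand":[0.002,0.013,0.018,0.03,0.045]}'
python3 -m handwheel '{"xyz":[[0,-0.02,0],[0,-0.03,0],[0,-0.04,0],[0,-0.05,0],[0,-0.03,0],[0,0,0],[0,0,0]],"turn":[[0,0,0],[0,0,0],[0,0,0],[0,0,0],[0,0,0],[0,0,0],[0,0,0]],"hand":[0.045,0.045,0.045,0.045,0.045,0.045,0.045]}'
python3 - <<'E'
from h import *
p,d,W=cloud('wrist'); save('w18',p)
a=np.radians(-10.3); ex=np.array([np.cos(a),np.sin(a)]); ey=np.array([-ex[1],ex[0]])
for n in('wrist','top','scene'):
    if n!='wrist': p,d,W=cloud(n)
    if n=='scene': save('s18',p)
    dd=W[...,:2]-[566.5,42.5]; X=dd@ex; Y=dd@ey
    for x0,z0,z1 in((-70,112,130),(70,112,130),(0,75,90)):
        m=(abs(X-x0)<25)&(abs(Y)<60)&(W[...,2]>z0)&(W[...,2]<z1)
        if m.sum()>20: print(n,x0,m.sum(),cv2.minAreaRect(np.stack([X[m],Y[m]],1).astype(np.float32)),np.median(W[m,2]))
    m=(W[...,2]>49)&(W[...,2]<70)&(abs(W[...,1]+321)<55)&(abs(W[...,0]-572)<120)
    if m.sum()>50: print(n,'spindle',cv2.minAreaRect(W[m][:,:2].astype(np.float32)),np.percentile(W[m][:,2],[50,98]))
E
```

```text
time: 31.1
tool_pos: [501.5, 55.7, 70.9]
eef_rot: [0.451, -0.541, 0.546, -0.454]
force: [0.1, -0.2, -0.1]
grip_width: 44.9
time: 31.98
tool_pos: [499.0, 56.2, 244.1]
eef_rot: [0.452, -0.541, 0.545, -0.453]
force: [0.4, 0.1, -0.3]
grip_width: 45.2
wrist -70 1601 ((-66.38983917236328, 0.32784271240234375), (11.942198753356934, 89.59058380126953), 0.22537024319171906) 122.16881618167393
wrist 70 2949 ((71.46259307861328, 0.8566093444824219), (90.32685089111328, 19.332775115966797), 89.9554214477539) 122.1165678738363
wrist 0 1590 ((0.5165705680847168, -0.9233016967773438), (14.496318817138672, 90.63089752197266), 0.021602218970656395) 82.12954127915523
top spindle ((571.3086547851562, -320.0135192871094), (48.465476989746094, 197.77503967285156), 86.6191635131836) [55.66786627 60.84363412]
scene -70 309 ((-65.61097717285156, 0.19281387329101562), (15.90019416809082, 89.22870635986328), 0.9718893766403198) 121.96698111877062
scene 70 485 ((73.28439331054688, 1.3461875915527344), (89.7144546508789, 21.28080177307129), 89.67557525634766) 122.20408215367655
scene 0 329 ((1.6235947608947754, -0.0066680908203125), (88.74395751953125, 17.072221755981445), 89.30557250976562) 82.26875658624252
scene spindle ((574.251953125, -317.80780029296875), (201.68345642089844, 48.063838958740234), 1.4779865741729736) [56.64165903 61.01535303]
```

View pics/w18.png

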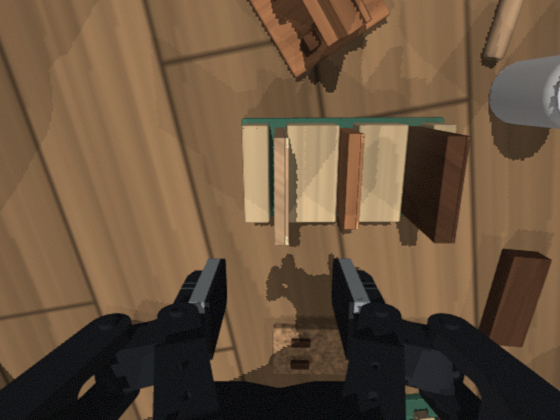

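View pics/s18.png

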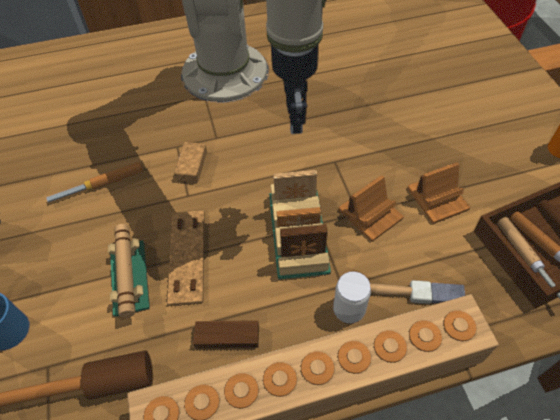

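```bash
python3 -c "
from h import *
print(workorder.finish_job())"
```

```text
the job is handed in; nothing more can be done
None
```

I've handed the job in at about 32 s of the 70 s. By my last camera checks all three pieces are seated, released and clear of the gripper; `finish_job` gave no verdict.

| Piece | Last check | Reading |
|---|---|---|
| Thin panel (narrow slot) | top height | 122 mm (floor 12 + panel 110, fully down) |
| | across / along the slot | about 3.5 mm / 0.3 mm from centre |
| | turn | about 0.2° |
| Thick panel (wide slot) | top height | 122 mm |
| | across / along the slot | about 1.5 mm / 0.9 mm from centre |
| | turn | under 0.5° |
| Spindle (both V-grooves) | top height | about 58 mm (centre about 43 mm) |
| | along the grooves | within about 2 mm of centre |
| | turn | about 0.3° from the grooves, measured just after release |
| Drying panel | position | within about 1 mm of the slot centre, not disturbed |

Not everything went cleanly or agreed:
- **First spindle grasp missed:** the fingertips sit about 27 mm behind the reported TCP, so the pads closed above the crown. The spindle did not move, and I gripped it lower.
- **Spindle side-to-side position:** I have no clean final reading. The height filter also caught parts of the V-blocks, so the three views differed by about 12 mm just after release. I relied on its height and on seeing it in both grooves.
- **Camera offsets on the panels:** the scene camera reads the panels 1–2 mm farther across than the wrist camera does.
- **Thin panel setting-down:** I pressed it to about 26 N on the slot floor before letting go, below the 40 N limit.

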